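# Scoop ice from the bar's ice bin into a steel bowl

### The arm

A 6-joint arm with a two-finger parallel gripper is mounted at the origin on the work surface. World frame = base frame: x ahead of the robot, y to its left, z up, the work surface at z = 0. Lengths are in mm, angles in rad, forces in N, time in s.
With the tool pointing down it reaches from about 350 to 875 mm from the base axis. Payload 4.2 kg.
Tool frame: the origin (TCP) lies between the finger pads; the fingertips stand 11 mm ahead of it and the grasp point (between the pads) lies 8 mm behind it; z points along the fingers, y is the direction in which the jaws open and shut (so a half turn about z gives the same grasp; the last joint's range is limited). The gripper opens to 85 mm and grips with 20 to 120 N. Pads are 22 mm wide; open, the fingers measure 114 mm over their backs; the gripper's body (76 mm by 85 mm) begins 54 mm behind the grasp point. The pads swing forward as they close: fully open they stand 13 mm farther back than shut.
Start: joints at [1.398, 0.385, 0.008, 0, -1.194, -0.259], TCP at [261.533, 567.626, 242.312] pointing down, gripper open.
Joint ranges: [-3.14, 3.14], [-1.21, 2.06], [-1.07, 1.41], [-3.16, 2.05], [-2.99, -0.16], [-3.1, 3.1]. Speed limits (rad/s): [2.79, 2.79, 3.14, 3.14, 3.14, 3.14].

### API

Orientations are given as a unit quaternion [x, y, z, w].
In Python, from bench import * gives the robot as it stands. The module is installed in compiled form; this text tells all that it offers.
- The arm moves only by the tool drive_tool, never from a script. Its argument "increments" is a list of rows, each a list of 3 entries, a list of its own where there are three numbers: the gripper command: -1 is shut, 1 is fully open, values between are in proportion, then the shift along the tool's x, y, z scaled (see below), then the turn about the tool's z scaled (see below). In form: [[hand, [tx, ty, tz], turn], ...]. A call has 1 to 20 rows; each row shifts and turns the commanded pose from where the row before left it, along the tool's axes as they then stand; what a row does not reach is not made up. The controller multiplies each number of a shift by 0.3 m and each number of a turn by 2 rad. A row lasts 1/8 s, in which the tool goes at most 62.5 mm and 10.7 degrees, less where a joint would pass 70% of its speed; a pose out of reach is approached as far as the arm can. A call with a number of a shift or a turn outside -1 to 1 is refused whole. A call with a gripper value outside its range is refused whole. The fingers move at their own pace and stop on an object; the grip force is fixed at half the most. Time passes only in rows, so rows that do not move let the fingers close. It gives the time, the measured TCP pose, the force and the opening at its end, in the units of the state.
- read_state(): the state, without advancing time (a new reading comes with each control period).
- get_image(name): name is "scene" or "top" or "wrist"; returns the picture (420x560x3 uint8, red, green, blue); there is no depth.
- calibration(name): a dict with "fovy" (degrees; the focal length in pixels is half the picture's height over the tangent of half this angle, whatever the lens; pixels are square), "cx", "cy" (the principal point, pixels), "k1" (the pictures are not rectified: a ray, as slopes to the right and down, at radius r is drawn at 1 + k1 r^2 times it, then the intrinsics apply), "R" (3x3) and "t" (3): a world point X has camera coordinates R X + t. Camera axes: x right, y down, z forward; pixel columns grow to the right and rows downward; lengths in mm; the calibration is good to about 2 mm. A picture is of the moment at which its call begins: read the wrist's pose just before it. calibration takes no time and is no camera call; for the wrist camera it gives the pose at the moment of the call.
- job_done(): hands the job in, once; it reports no verdict.
The state is a dict: "clock": time; "joints": joint angles; "joint_vel": joint speeds; "joint_efforts": joint torques, N m; "position": TCP position; "ee_rot": TCP orientation; "contact_force": force on the tool from outside, world axes, zero at the start; "wrist_torque": the same for the moment, N m; "gripper_width": finger opening in mm.
Only numpy, scipy, OpenCV 4.12 (cv2) and the standard library are available. Lean on these libraries where they do the work, as an engineer would, in place of code of your own. Each camera call takes 0.05 s, during which the arm holds its last target.

### The job

Take the blue ice scoop by its black handle and with it move at least four of the five ice cubes from the steel ice bin into the steel bowl; never touch the ice with the fingers. Spill none: cubes you do not move must stay in the bin. At the end stand the scoop upright back on its green board and let go, with the bowl left standing where it was and the glasses, cup, bottle and jar undisturbed.

Things in the scene. Friction and masses are not known exactly. Their poses are not given: they have to be found in the camera images.
- scoop_grip (a point): middle of the black bar handle of the blue ice scoop (loose, 220 g). The bar is 95 mm long, 18 mm wide, 24 mm high (it runs from 53 mm behind this point to 42 mm ahead of it), and lies 86 to 110 mm above the scoop's underside; this point is at 98 mm, nearly over the centre of mass. It hangs free over the pan, carried only by an upright at the back. Axes: x towards the nose (the open front), y across, z up when the scoop stands level.
- scoop_lip (a point): middle of the scoop's front lip, on its underside: 62 mm ahead of and 98 mm below scoop_grip; same axes. The pan reaches from here 105 mm back (the upright behind it to 115 mm), has a flat floor 98 mm wide and 2 mm thick, open at the front, 2 mm thick sides that lean outwards by 20 degrees like those of the bin, 30 mm high from 15 mm behind the lip and 44 mm high from 50 mm behind it, (128 mm over all at their top), and a 50 mm back wall.
- bin: open ice bin of steel sheet, fixed. Origin: centre of its underside on the counter; x along its length, pointing roughly away from the robot, y across, z up. Rim 65 mm above the counter; over the rim it reaches from x = -131 to +173 mm and is 182 mm wide. The ice lies in the +x half, the -x half is empty.
- bin_floor (a point): middle of the bin's flat inner floor, 5 mm above the counter; axes as the bin. Floor 232 mm long (x), 108 mm wide. The -x end wall (x = -116 mm) is upright; the +x one leans out by 35 degrees from x = +116 mm to +158 mm at the rim; the sides lean out by 20 degrees. Cubes pushed against the +x end climb it; follow it up with the lip, nose rising, and they slide back into the pan.
- bowl: round steel bowl, loose, 0.6 kg, standing on the counter. Origin: centre of its underside. Mouth 200 mm across, rim 75 mm above the counter, wall 3 mm. Empty.
- bowl_mid (a point): point on the bowl's axis, 45 mm above its underside.
- board: green plastic board 190 (x) x 150 (y) x 10 mm, fixed flat on the counter; origin: centre of its underside, so its top is 10 mm above. The scoop stands on it at the start.
- ice0_c (a point): one of five pale blue-white ice cubes: 28 mm cube with 7 mm bevelled edges, 22 g, wet and very slippery (they slide at about 9 to 12 degrees of slope). The point is its centre. All five lie in one layer on the floor of the bin, flat, in the +x half of the bin (22 to 111 mm from the bin's middle).
- ice1_c (a point): centre of another ice cube, like ice0_c.
- ice2_c (a point): centre of another ice cube, like ice0_c.
- ice3_c (a point): centre of another ice cube, like ice0_c.
- ice4_c (a point): centre of another ice cube, like ice0_c.
- tumbler_a: bystander: glass tumbler, 68 mm across, 95 mm high; origin under its centre.
- tumbler_b: bystander: like tumbler_a.
- soda: bystander: green glass bottle, 56 mm across, 175 mm high; origin under its centre.
- cup: bystander: white mug, 80 mm across, 65 mm high; origin under its centre.
- sugar: bystander: amber jar with a metal cap, 72 mm across, 120 mm high; origin under its centre.
Not all that is in view belongs to the job. Of the things shaped like the part that bears scoop_grip, the blue one is meant.

How it is judged (in metres and radians):
On the way:
1. an ice cube rides in the scoop, above the bin's rim (((distance between ice0_c and scoop_lip below 0.115 m and height (world z) of ice0_c above 0.1 m) or (distance between ice1_c and scoop_lip below 0.115 m and height (world z) of ice1_c above 0.1 m) or (distance between ice2_c and scoop_lip below 0.115 m and height (world z) of ice2_c above 0.1 m) or (distance between ice3_c and scoop_lip below 0.115 m and height (world z) of ice3_c above 0.1 m) or (distance between ice4_c and scoop_lip below 0.115 m and height (world z) of ice4_c above 0.1 m))), for 0.2 s.
At the end, for the whole second after the job is handed in: At least four of the five cubes lie inside the bowl and every other cube inside the bin; the bowl stands level, within 50 mm of its start; the scoop stands upright (within 0.1 rad) and at rest on the green board, the middle of its handle within 80 mm of the board's centre, let go (distance between any of ice0_c, ice1_c and bowl_mid below 0.088 m and distance between any of ice0_c, ice2_c and bowl_mid below 0.088 m and distance between any of ice0_c, ice3_c and bowl_mid below 0.088 m and distance between any of ice0_c, ice4_c and bowl_mid below 0.088 m and distance between any of ice1_c, ice2_c and bowl_mid below 0.088 m and distance between any of ice1_c, ice3_c and bowl_mid below 0.088 m and distance between any of ice1_c, ice4_c and bowl_mid below 0.088 m and distance between any of ice2_c, ice3_c and bowl_mid below 0.088 m and distance between any of ice2_c, ice4_c and bowl_mid below 0.088 m and distance between any of ice3_c, ice4_c and bowl_mid below 0.088 m and (distance between ice0_c and bowl_mid below 0.088 m or (horizontal distance between ice0_c and bin below 0.16 m and height (world z) of ice0_c below 0.06 m)) and (distance between ice1_c and bowl_mid below 0.088 m or (horizontal distance between ice1_c and bin below 0.16 m and height (world z) of ice1_c below 0.06 m)) and (distance between ice2_c and bowl_mid below 0.088 m or (horizontal distance between ice2_c and bin below 0.16 m and height (world z) of ice2_c below 0.06 m)) and (distance between ice3_c and bowl_mid below 0.088 m or (horizontal distance between ice3_c and bin below 0.16 m and height (world z) of ice3_c below 0.06 m)) and (distance between ice4_c and bowl_mid below 0.088 m or (horizontal distance between ice4_c and bin below 0.16 m and height (world z) of ice4_c below 0.06 m)) and angle between each of scoop_grip, bowl's own z axis and vertical below 0.1 rad and horizontal distance between scoop_grip and board below 0.08 m and z of scoop_grip in the frame of board between 0.1 and 0.116 m and linear speed of scoop below 0.02 m/s and contact force between the fingers and scoop below 0.1 N and distance of bowl from where it was at the start of the episode below 0.05 m); the robot touches nothing.
It fails at once if the fingers touched an ice cube (contact force between the fingers and ice0 above 0.3 N or contact force between the fingers and ice1 above 0.3 N or contact force between the fingers and ice2 above 0.3 N or contact force between the fingers and ice3 above 0.3 N or contact force between the fingers and ice4 above 0.3 N).
It fails at once if a cube was spilled outside the bin and the bowl (contact force between any of ice0, ice1, ice2, ice3, ice4 and table above 0.05 N).
It fails at once if the bowl was tipped or pushed away (angle between bowl's own z axis and vertical above 0.35 rad or distance of bowl from where it was at the start of the episode above 0.05 m).
It fails at once if a bystander was knocked or moved (distance of any of tumbler_a, tumbler_b, soda, cup, sugar from where it was at the start of the episode above 0.03 m or angle between any of tumbler_a, tumbler_b, soda, cup, sugar's own z axis and vertical above 0.3 rad).
It also fails if it takes over 64 s, if anything falls off the work surface, if the arm or the gripper's body presses on something with over 40 N, if the wrist force passes 120 N, or if a joint passes its speed limit or range.

## Working session

There is one attempt and no reset: what is moved stays moved. The work goes in short steps, Python scripts to look and compute and a tool call to move; the robot and the scene stay as the last step left them, time stands still between calls to the robot, and variables do not carry over. Pictures are saved under pics/ and viewed, and the job is handed in when it is done.

Besides the shell and the picture viewer there is one more tool, called after ">>>" by a JSON object that holds its "method" and its "body", one argument or row to a line. drive_tool: Moves the arm, as the interface text tells. Shifts and turns lie within -1 to 1; 1 stands for 0.3 m of shift or 2 rad of turn. Its arguments: {"type":"object","properties":{"increments":{"type":"array"}},"required":["increments"]}

I'll start with the state, calibrations and pictures.

```bash
mkdir -p pics
python3 - <<'E'
from bench import *
import cv2, numpy as np
s=read_state(); print({k:np.round(v,3).tolist() for k,v in s.items()})
for n in ["scene","top","wrist"]:
    c=calibration(n); print(n,{k:np.round(v,4).tolist() for k,v in c.items()})
    cv2.imwrite(f"pics/{n}0.png",get_image(n)[:,:,::-1])
E
```

```text
{'clock': 0.0, 'joints': [1.398, 0.386, 0.007, -0.0, -1.194, -0.259], 'joint_vel': [0.001, -0.0, 0.001, -0.002, 0.002, -0.001], 'joint_efforts': [0.0, -39.229, 18.84, 4.186, -0.005, -0.0], 'position': [261.3, 567.148, 241.225], 'ee_rot': [0.977, -0.214, -0.0, 0.001], 'contact_force': [-0.416, 1.003, -0.463], 'wrist_torque': [0.06, 0.018, -0.039], 'gripper_width': 85.123}
scene {'fovy': 54.2243, 'cx': 280.144, 'cy': 216.3268, 'k1': -0.0684, 'R': [[0.6795, 0.7335, 0.0125], [0.5674, -0.5146, -0.6429], [-0.4651, 0.4439, -0.7659]], 't': [-356.6443, -247.6692, 1457.3887]}
top {'fovy': 42.8164, 'cx': 280.7752, 'cy': 206.9889, 'k1': -0.1586, 'R': [[0.0262, -0.9996, 0.0057], [-0.9954, -0.0266, -0.0922], [0.0923, -0.0033, -0.9957]], 't': [-27.7438, 536.4149, 1626.9235]}
wrist {'fovy': 65.2671, 'cx': 280.9989, 'cy': 204.546, 'k1': -0.0664, 'R': [[-0.4183, -0.9083, 0.0011], [-0.8695, 0.4007, 0.2889], [-0.2628, 0.1199, -0.9574]], 't': [623.1187, -37.853, 379.1272]}
```

View pics/scene0.png

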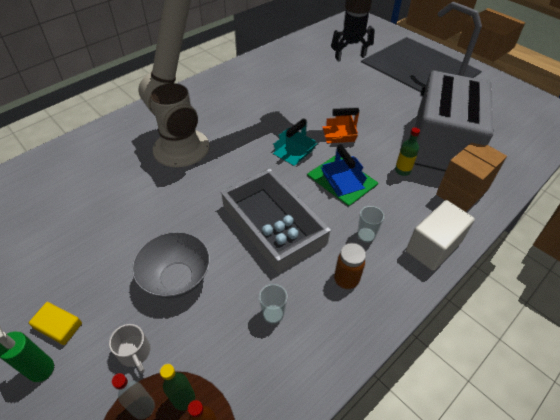

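View pics/top0.png

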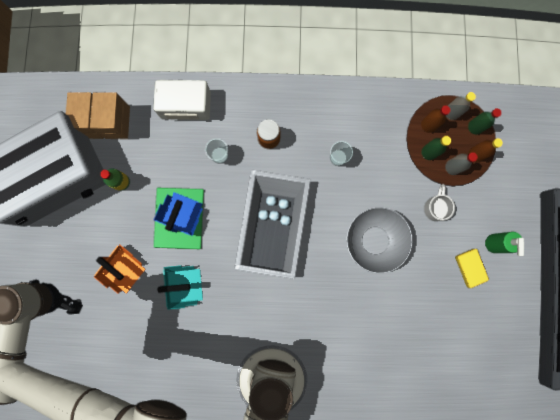

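View pics/wrist0.png

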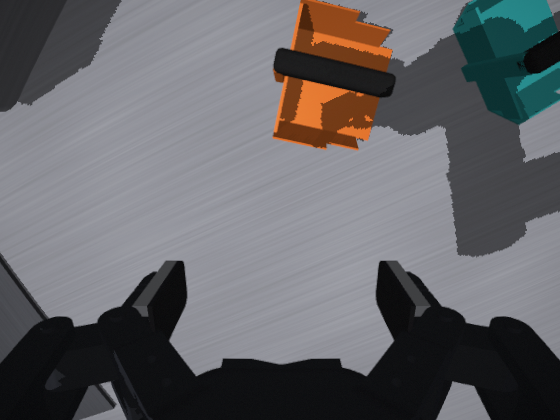

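Candidates for the scoop (top picture): blue at (180,213) on the green board, orange at (120,268), teal at (183,286). By the description it is the blue one. The bin is centred near (275,222), the bowl near (380,240), with five cubes at about (263–285, 201–220). Close crops next.

```bash
cat > h.py <<'E'
from bench import *
import cv2, numpy as np
def K(c):
    f=210/np.tan(np.radians(c["fovy"])/2); return np.array([[f,0,c["cx"]],[0,f,c["cy"]],[0,0,1.]])
def D(c): return np.array([c["k1"],0,0,0.])
def rays(c,px):
    u=cv2.undistortPoints(np.array(px,float).reshape(-1,1,2),K(c),D(c)).reshape(-1,2)
    d=np.c_[u,np.ones(len(u))]@np.array(c["R"]); o=-np.array(c["R"]).T@np.array(c["t"]); return o,d
def on_z(c,px,z):
    o,d=rays(c,px); z=np.broadcast_to(z,len(d)); return o+d*((z-o[2])/d[:,2])[:,None]
def proj(c,P):
    rv,_=cv2.Rodrigues(np.array(c["R"])); return cv2.projectPoints(np.array(P,float).reshape(-1,1,3),rv,np.array(c["t"],float),K(c),D(c))[0].reshape(-1,2)
def crop(img,x0,y0,x1,y1,s,name):
    a=cv2.resize(img[y0:y1,x0:x1],None,fx=s,fy=s,interpolation=cv2.INTER_CUBIC)
    for x in range((x0//10+1)*10,x1,10): cv2.putText(a,str(x),(int((x-x0+.5)*s)-8,8),0,.3,(0,255,255),1); cv2.line(a,(int((x-x0+.5)*s),9),(int((x-x0+.5)*s),13),(0,255,255),1)
    for y in range((y0//10+1)*10,y1,10): cv2.putText(a,str(y),(0,int((y-y0+.5)*s)+3),0,.3,(0,255,255),1); cv2.line(a,(20,int((y-y0+.5)*s)),(24,int((y-y0+.5)*s)),(0,255,255),1)
    cv2.imwrite("pics/"+name,a)
E
python3 - <<'E'
import cv2
from h import crop
a=cv2.imread("pics/top0.png"); b=cv2.imread("pics/scene0.png")
crop(a,145,180,215,255,8,"c_board.png"); crop(a,230,165,320,285,5,"c_bin.png"); crop(a,340,200,420,280,7,"c_bowl.png")
crop(b,300,135,390,205,8,"s_board.png"); crop(b,215,165,335,275,5,"s_bin.png")
E
```

```text
(no output)
```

View pics/c_board.png

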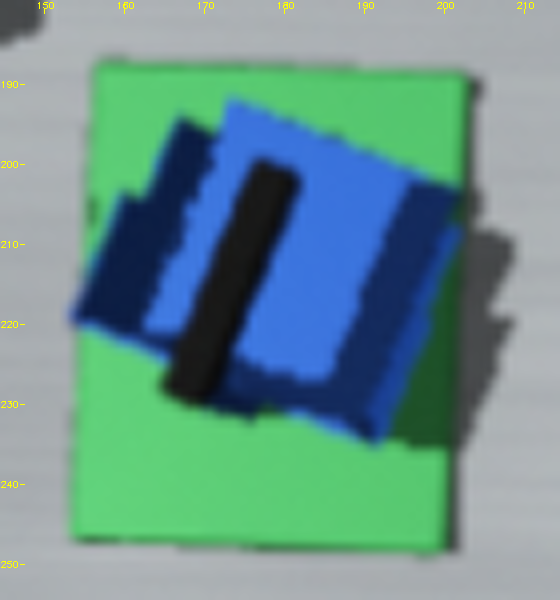

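View pics/c_bin.png

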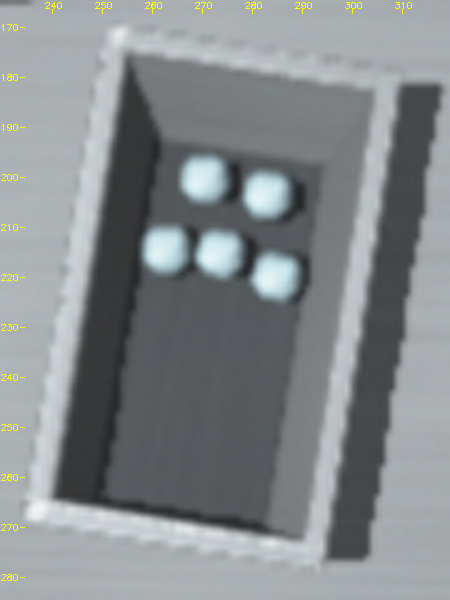

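View pics/c_bowl.png

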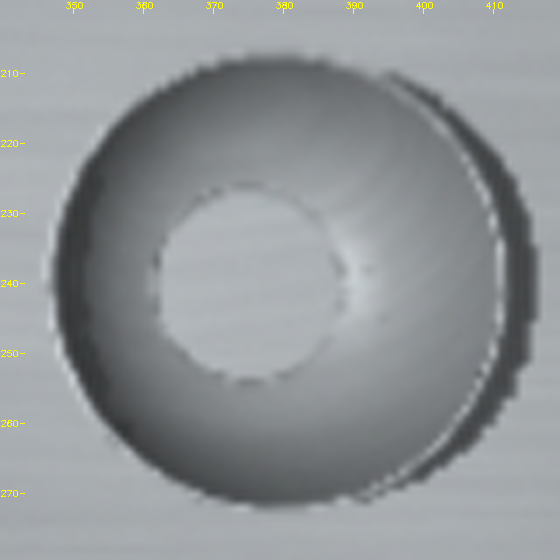

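View pics/s_board.png

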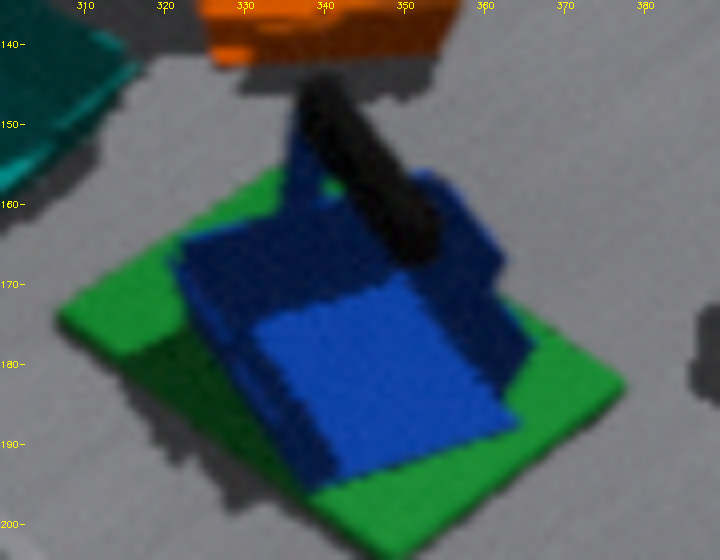

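View pics/s_bin.png

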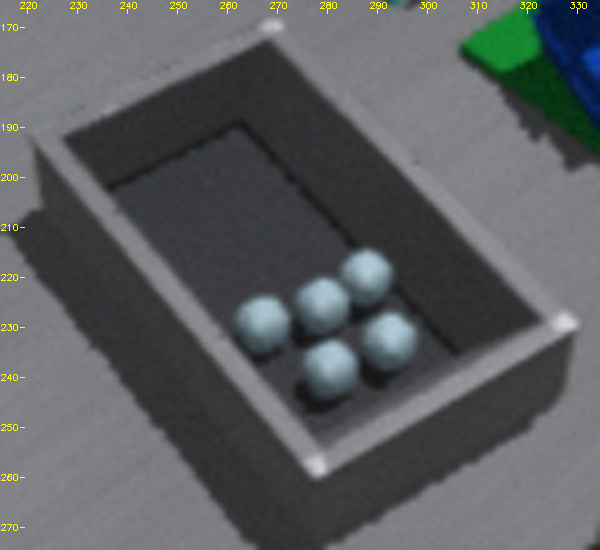

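The board crop shows the blue scoop on the green board: the bar runs from the rear (167,229) to the front (179,200) and the nose faces up the picture (lip about (173,192)–(202,203)). The bin crop shows a row of two cubes nearest the sloped end and a row of three behind. I'll fit the poses now.

```bash
cat > fit.py <<'E'
from h import *
from scipy.optimize import least_squares
T=calibration("top"); S=calibration("scene")
def fit(obs,x0):
    def w(p,P): 
        c,s=np.cos(p[2]),np.sin(p[2]); return np.array([p[0]+c*P[0]-s*P[1],p[1]+s*P[0]+c*P[1],P[2]])
    def r(p): return np.concatenate([(proj(T if cam=="t" else S,w(p,P))[0]-px)*(1 if 1 else 0) for cam,P,px in obs])
    q=least_squares(r,x0,loss="soft_l1"); return q.x,r(q.x).reshape(-1,2)
bi=[("t",(173,91,65),(253.5,170)),("t",(173,-91,65),(309.5,180)),("t",(-131,91,65),(236.5,268)),("t",(-131,-91,65),(294,278)),
("t",(116,54,5),(262,193.5)),("t",(116,-54,5),(294.5,198)),("t",(-116,54,5),(251,264.5)),
("s",(-131,91,65),(268.5,169)),("s",(173,91,65),(329.5,229)),("s",(173,-91,65),(278,259.5)),("s",(-131,-91,65),(221.5,191.5)),("s",(-116,54,5),(263,189)),("s",(-116,-54,5),(237,202))]
p,r=fit(bi,[450,0,0]); print("bin",p.round(3)); print(r.round(1).tolist())
sz=10
sc=[("t",(42,0,110+sz),(179.2,200.2)),("t",(-53,0,110+sz),(167,229.5)),("t",(62,49,sz+2),(173,191.7)),
("s",(42,0,86+sz),(352,167)),("s",(-53,0,110+sz),(340,144)),("s",(62,-49,sz+2),(364.5,187.5)),("s",(62,49,sz+0),(337.5,196.5))]
# note y-left: scene left/right decided below
for flip in (1,-1):
    o=[(a,(P[0],flip*P[1],P[2]),x) for a,P,x in sc]
    p,r=fit(o,[500,300,-.3]); print("scoop",flip,p.round(3)); print(r.round(1).tolist())
bo=[("t",(95,75,10),(155,187.5)),("t",(95,-75,10),(203,188.5)),("t",(-95,75,10),(153.5,247)),("t",(-95,-75,10),(201.5,248.5)),
("s",(-95,75,10),(333,155)),("s",(95,75,10),(378,182.5)),("s",(95,-75,10),(348,204)),("s",(-95,-75,10),(306.5,174.5))]
p,r=fit(bo,[500,300,0]); print("board",p.round(3)); print(r.round(1).tolist())
print("bowl",on_z(T,[(379.3,239.7),(375.3,240.2)],[75,3]).round(1).tolist(), on_z(T,[(347.2,239.7),(411.5,239.7)],75).round(1).tolist())
cu=[(271,201),(284,203.8),(263,215),(274,215.5),(285.2,220)]
print("ice",on_z(T,cu,19).round(1).tolist())
cs=[(367,220),(279,226),(267,230),(280.5,239.5),(293,233)]
print("ice s",on_z(S,cs,19).round(1).tolist())
print("bystanders",on_z(T,[(217,155),(268,133),(341,157),(116,181),(439,209)],[80,120,80,150,60]).round(0).tolist())
E
python3 fit.py
```

```text
bin [ 4.62356e+02  1.12650e+01 -1.33000e-01]
[[-2.0, -0.8], [1.3, -1.3], [-1.7, 0.7], [1.0, 0.5], [-1.0, -1.6], [0.6, -0.6], [-2.1, 0.9], [0.8, -1.6], [1.1, 0.5], [-1.0, 1.0], [-2.3, -0.5], [-0.4, -0.8], [-3.2, 0.3]]
scoop 1 [ 5.02317e+02  2.99808e+02 -3.61000e-01]
[[-0.3, -0.5], [-0.8, 0.2], [0.5, -0.1], [0.2, 1.0], [-1.2, -0.8], [-26.7, 7.8], [27.0, -8.9]]
scoop -1 [ 5.03304e+02  2.99128e+02 -3.45000e-01]
[[-0.3, -0.9], [-0.3, 0.0], [29.1, 11.0], [0.5, 1.2], [-1.3, -0.5], [0.4, -0.3], [0.7, -0.4]]
board [4.96017e+02 3.04309e+02 1.20000e-02]
[[1.0, -0.2], [0.3, -0.6], [0.5, 0.8], [0.2, 0.2], [2.2, -2.0], [0.4, -1.1], [1.0, 0.5], [-1.1, -1.3]]
bowl [[441.9, -310.9, 75.0], [442.6, -311.9, 3.0]] [[439.6, -214.1, 75.0], [444.0, -409.0, 75.0]]
ice [[555.3, 17.2, 19.0], [547.7, -23.3, 19.0], [511.2, 40.7, 19.0], [510.5, 6.7, 19.0], [497.5, -28.3, 19.0]]
ice s [[673.9, 216.5, 19.0], [513.4, 5.7, 19.0], [500.8, -30.4, 19.0], [552.7, -24.7, 19.0], [559.8, 18.1, 19.0]]
bystanders [[684.0, 183.0, 80.0], [746.0, 30.0, 120.0], [688.0, -191.0, 80.0], [588.0, 467.0, 150.0], [540.0, -499.0, 60.0]]
```

```bash
cat >> h.py <<'E'
def overlay(img,cam,x0,y0,x1,y1,s,name,polys,nl=True):
    c=calibration(cam); a=cv2.resize(img[y0:y1,x0:x1],None,fx=s,fy=s,interpolation=cv2.INTER_CUBIC)
    for P,col in polys:
        q=(proj(c,P)-[x0,y0]+.5)*s; cv2.polylines(a,[np.round(q).astype(int).reshape(-1,1,2)],False,col,1)
    cv2.imwrite("pics/"+name,a)
def W(p,P):
    P=np.array(P,float); c,s=np.cos(p[2]),np.sin(p[2]); return np.c_[p[0]+c*P[:,0]-s*P[:,1],p[1]+s*P[:,0]+c*P[:,1],P[:,2]]
def rect(xa,xb,ya,yb,z): return [(xa,ya,z),(xb,ya,z),(xb,yb,z),(xa,yb,z),(xa,ya,z)]
E
python3 - <<'E'
from h import *
p=[462.4,11.3,-.133]
polys=[(W(p,rect(-131,173,-91,91,65)),(0,0,255)),(W(p,rect(-116,158,-75.8,75.8,65)),(0,255,0)),(W(p,rect(-116,116,-54,54,5)),(255,0,255))]
overlay(cv2.imread("pics/top0.png"),"top",225,160,325,285,5,"o1.png",polys)
overlay(cv2.imread("pics/scene0.png"),"scene",210,160,340,275,5,"o2.png",polys)
a=np.zeros((600,1152,3),np.uint8)
E
```

```text
(no output)
```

View pics/o1.png

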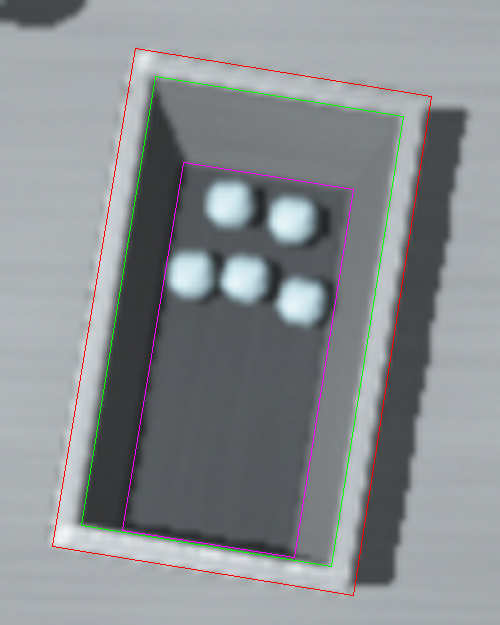

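View pics/o2.png

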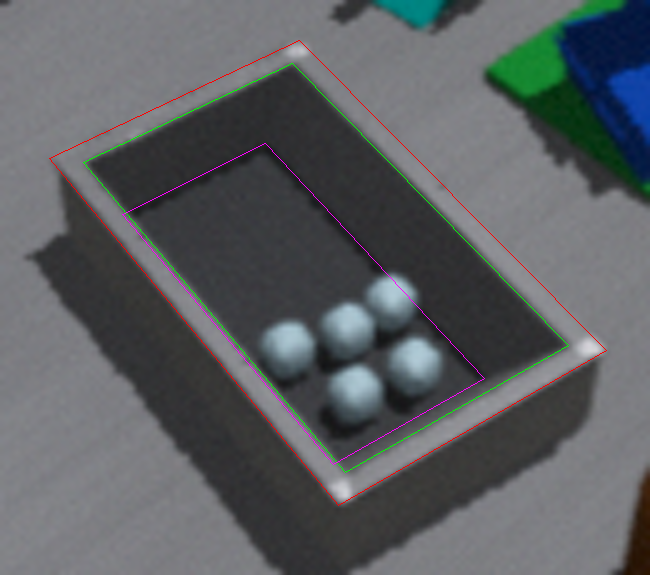

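Model overlay agrees with both cameras, so the bin pose holds to a couple of mm. Now refit the scoop with the corner labels corrected, and write a helper for move numbers.

```bash
cat >> h.py <<'E'
def head():
    from scipy.spatial.transform import Rotation as R
    s=read_state(); M=R.from_quat(s["ee_rot"]).as_matrix(); return s,M,np.arctan2(M[1,0],M[0,0])
def togo(x,y,z,h,n=1):
    s,M,hh=head(); d=M.T@(np.array([x,y,z])-s["position"])
    print("t=%.2f pos"%s["clock"],np.round(s["position"],1),"head %.4f"%hh,"tilt %.4f"%np.arccos(-M[2,2]),"w %.1f"%s["gripper_width"],"F",np.round(s["contact_force"],1))
    print("shift units",(d/300).round(4)," per row",(d/300/n).round(4)," dist mm %.0f"%np.linalg.norm(d)," turn units %.4f"%(-(h-hh)/2))
E
python3 - <<'E'
from h import *
import re
src=open("fit.py").read(); 
exec(src.split("bi=[")[0])
sz=10
o=[("t",(42,0,110+sz),(179.2,200.2)),("t",(-53,0,110+sz),(167,229.5)),("t",(62,49,sz+2),(173,191.7)),
("s",(42,0,86+sz),(352,167)),("s",(-53,0,110+sz),(340,144)),("s",(62,49,sz+2),(364.5,187.5)),("s",(62,-49,sz+0),(337.5,196.5))]
p,r=fit(o,[500,300,-.3]); print(p.round(3),r.round(1).tolist())
togo(p[0],p[1],240,p[2],8)
E
```

```text
[ 5.02571e+02  2.99073e+02 -3.57000e-01] [[-0.1, -0.6], [-0.4, 0.2], [0.6, -0.2], [0.1, 1.1], [-1.3, -0.6], [0.1, -0.2], [0.2, -0.6]]
t=0.15 pos [261.4 567.3 241.5] head -0.4319 tilt 0.0017 w 85.4 F [ 0.1 -0.2  0.4]
shift units [1.1044 0.4753 0.0058]  per row [0.1381 0.0594 0.0007]  dist mm 361  turn units -0.0377
```

>>> {"method": "drive_tool", "body": {
  "increments": [
    [1,[0.138,0.0594,0],0],
    [1,[0.138,0.0594,0],0],
    [1,[0.138,0.0594,0],0],
    [1,[0.138,0.0594,0],0],
    [1,[0.138,0.0594,0],0],
    [1,[0.138,0.0594,0],0],
    [1,[0.138,0.0594,0],0],
    [1,[0.138,0.0594,0],0],
    [1,[0,0,0],-0.038],
    [1,[0,0,0],0]
  ]
}}

```text
clock: 1.4
position: [502.8, 298.9, 241.9]
ee_rot: [0.984, -0.178, -0.0, 0.0]
contact_force: [0.3, -0.5, 0.9]
gripper_width: 85.4
```

Run:
```python
from h import *
togo(502.6,299.1,100,-.357,4)
polys=[]
p=[502.6,299.1,-.357]
for z in(120,): polys.append((W(p,rect(-53,42,-9,9,z)),(0,0,255)))
polys.append((W(p,[(62,49,12),(62,-49,12)]),(0,255,0)))
im=get_image("wrist")[:,:,::-1].copy()
overlay(im,"wrist",0,0,560,420,1.4,"w1.png",polys)
```

```text
t=1.40 pos [502.8 298.9 241.9] head -0.3577 tilt 0.0008 w 85.4 F [ 0.3 -0.5  0.9]
shift units [-0.0006 -0.0005  0.4731]  per row [-2.000e-04 -1.000e-04  1.183e-01]  dist mm 142  turn units -0.0004
```

View pics/w1.png

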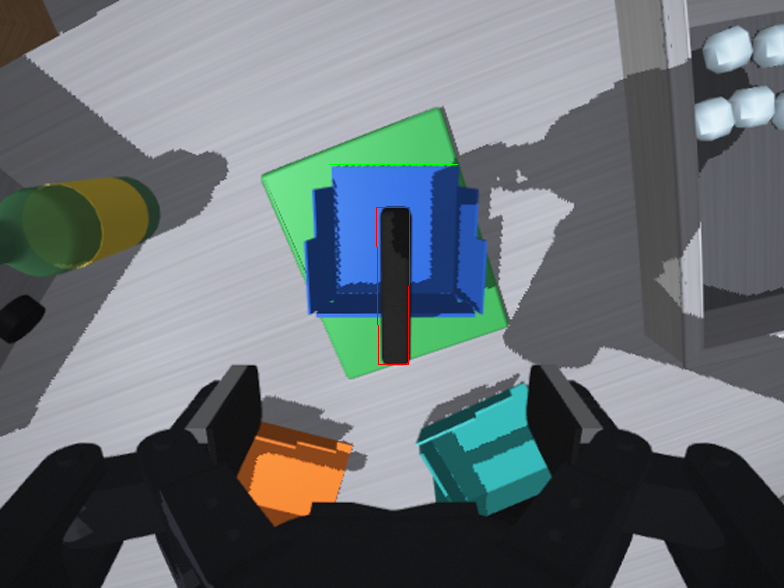

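The wrist picture shows the model outline on the bar at (395,285), aligned within about 1 mm. Descend and grip.

>>> {"method": "drive_tool", "body": {
  "increments": [
    [1,[0,0,0.14],0],
    [1,[0,0,0.14],0],
    [1,[0,0,0.12],0],
    [1,[0,0,0.073],0],
    [1,[0,0,0],0],
    [-1,[0,0,0],0],
    [-1,[0,0,0],0],
    [-1,[0,0,0],0],
    [-1,[0,0,0],0],
    [-1,[0,0,0],0],
    [-1,[0,0,0],0]
  ]
}}

```text
clock: 2.82
position: [502.7, 299.3, 100.9]
ee_rot: [0.984, -0.177, 0.0, 0.0]
contact_force: [-0.6, -1.4, 4.2]
gripper_width: 17.2
```

Run:
```python
from h import *
togo(502.6,299.1,200,-.357,4)
cv2.imwrite("pics/w2.png",get_image("wrist")[:,:,::-1])
```

```text
t=2.83 pos [502.7 299.3 100.9] head -0.3558 tilt 0.0002 w 17.2 F [-0.6 -1.4  4.2]
shift units [-1.000e-04  9.000e-04 -3.304e-01]  per row [-0.      0.0002 -0.0826]  dist mm 99  turn units 0.0006
```

View pics/w2.png

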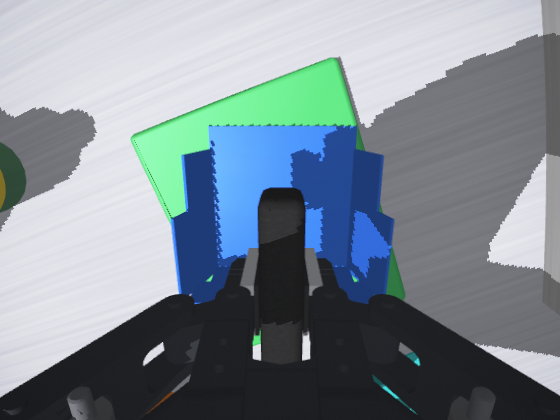

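The bar sits between the pads, with the gripper stopped at 17 mm. Lift and turn to the bin's heading.

>>> {"method": "drive_tool", "body": {
  "increments": [
    [-1,[0,0,-0.04],0],
    [-1,[0,0,-0.1],0],
    [-1,[0,0,-0.12],0],
    [-1,[0,0,-0.12],-0.037],
    [-1,[0,0,-0.02],-0.037],
    [-1,[0,0,0],-0.037],
    [-1,[0,0,0],0]
  ]
}}

```text
clock: 3.75
position: [502.4, 299.6, 220.3]
ee_rot: [0.998, -0.067, -0.0, -0.0]
contact_force: [0.3, -1.0, -2.5]
gripper_width: 16.8
```

Run:
```python
from h import *
togo(408.9,18.5,220,-.133,7)
cv2.imwrite("pics/s2.png",get_image("scene")[:,:,::-1])
c=[(555.3,17.2),(547.7,-23.3),(511.2,40.7),(510.5,6.7),(497.5,-28.3)]
for x,y in c:
    d=np.array([x-462.4,y-11.3]); print((d@np.array([.9912,-.1326])).round(1),(d@np.array([.1326,.9912])).round(1))
crop(cv2.imread("pics/s2.png"),280,80,420,210,5,"s2c.png")
```

```text
t=3.75 pos [502.4 299.6 220.3] head -0.1347 tilt 0.0005 w 16.8 F [ 0.3 -1.  -2.5]
shift units [-1.830e-01  9.704e-01  9.000e-04]  per row [-2.610e-02  1.386e-01  1.000e-04]  dist mm 296  turn units -0.0009
91.3 18.2
89.1 -23.0
44.5 35.6
48.3 1.8
40.0 -34.6
```

View pics/s2c.png

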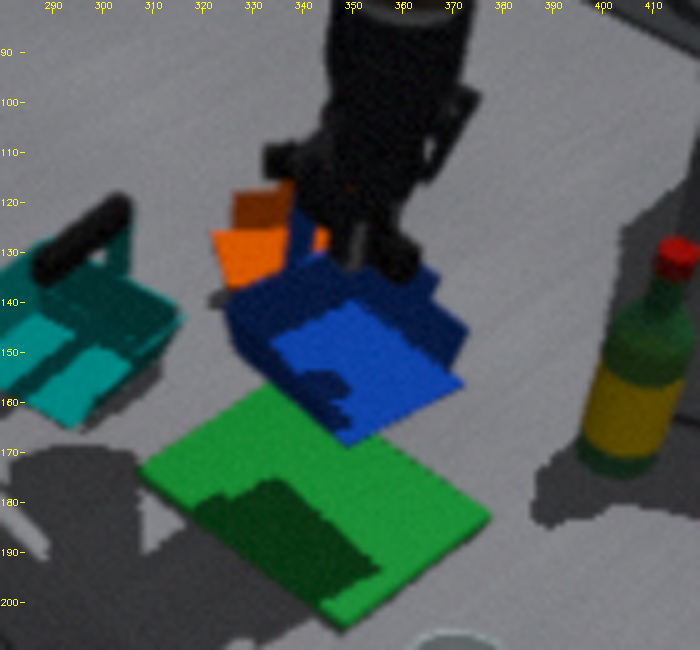

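Run:
```python
from h import *
s,M,h=head(); p=[s["position"][0],s["position"][1],h]; z=s["position"][2]-90.9
S=calibration("scene")
print(proj(S,W(p,[(62,-49,z),(62,49,z)])).round(1), "10mm lower lip:",proj(S,W(p,[(62,-49,z-10),(62,49,z-10)])).round(1))
```

```text
[[348.5 169.1]
 [372.6 156.6]] 10mm lower lip: [[348.  171.5]
 [372.  159.1]]
```

>>> {"method": "drive_tool", "body": {
  "increments": [
    [-1,[-0.01,0.05,0],0],
    [-1,[-0.025,0.13,0],0],
    [-1,[-0.03,0.16,0],0],
    [-1,[-0.03,0.16,0],0],
    [-1,[-0.03,0.16,0],0],
    [-1,[-0.03,0.16,0],0],
    [-1,[-0.018,0.1,0],0],
    [-1,[-0.01,0.05,0],0],
    [-1,[0,0,0],0]
  ]
}}

```text
clock: 4.92
position: [409.0, 17.7, 220.6]
ee_rot: [0.998, -0.068, 0.0, -0.0]
contact_force: [-0.0, 0.3, -2.7]
gripper_width: 17.0
```

Run:
```python
from h import *
togo(408.9,18.5,150,-.133,3)
p=[462.4,11.3,-.133]
polys=[(W(p,rect(-131,173,-91,91,65)),(0,0,255)),(W(p,rect(-116,158,-75.8,75.8,65)),(0,255,0)),(W(p,rect(-116,116,-54,54,5)),(255,0,255))]
s,M,h=head(); q=[s["position"][0],s["position"][1],h]; z=s["position"][2]-90.9
polys+=[(W(q,rect(-43,62,-49,49,z+2)),(0,255,255))]
overlay(get_image("wrist")[:,:,::-1].copy(),"wrist",0,0,560,420,1.4,"w3.png",polys)
overlay(get_image("top")[:,:,::-1].copy(),"top",225,160,325,285,5,"t3.png",polys)
```

```text
t=4.92 pos [409.   17.7 220.6] head -0.1356 tilt 0.0006 w 17.0 F [-0.   0.3 -2.7]
shift units [-0.0008 -0.0026  0.2352]  per row [-0.0003 -0.0009  0.0784]  dist mm 71  turn units -0.0013
```

View pics/w3.png

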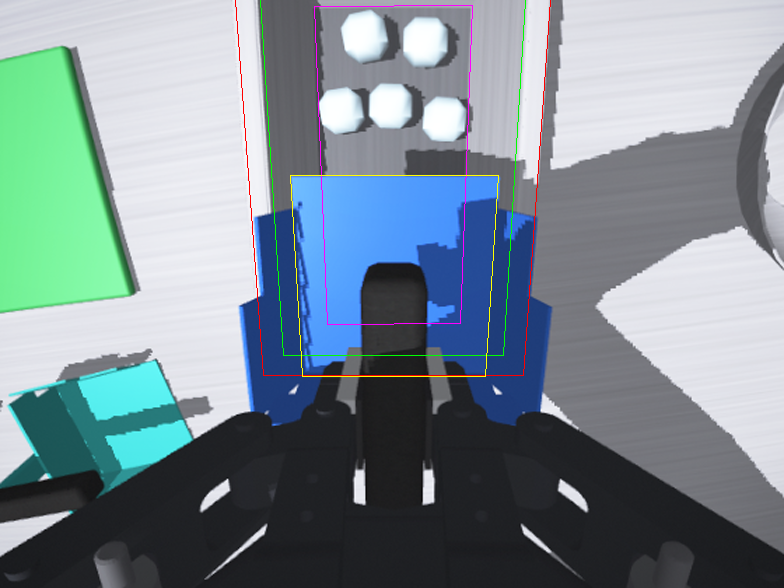

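View pics/t3.png

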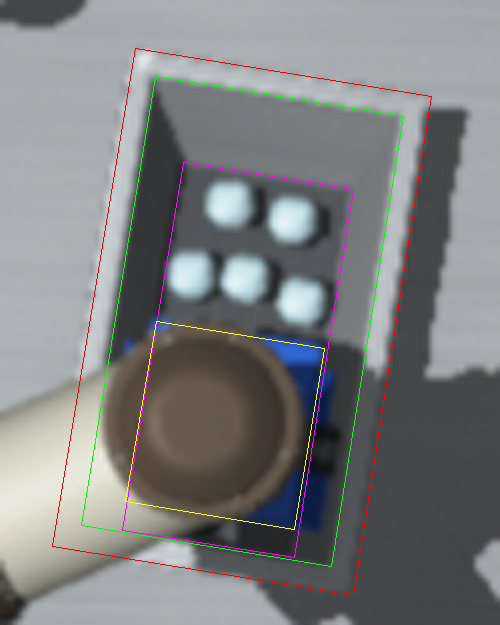

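The bin model lies on its edges in the wrist view (floor edges at x≈321 and 470, lip at y≈176), so alignment is within about 1 mm. Lower behind the ice.

>>> {"method": "drive_tool", "body": {
  "increments": [
    [-1,[0,-0.0026,0.05],-0.0013],
    [-1,[0,0,0.1],0],
    [-1,[0,0,0.1],0],
    [-1,[0,0,0.09],0],
    [-1,[0,0,0.045],0],
    [-1,[0,0,0.02],0],
    [-1,[0,0,0],0]
  ]
}}

```text
clock: 5.9
position: [409.9, 19.7, 98.8]
ee_rot: [0.998, -0.065, -0.0, 0.0]
contact_force: [-0.0, 0.5, -2.4]
gripper_width: 16.8
```

Run:
```python
from h import *
togo(408.9,18.5,96.5,-.133,1)
p=[462.4,11.3,-.133]
polys=[(W(p,rect(-116,116,-54,54,5)),(255,0,255))]
overlay(get_image("wrist")[:,:,::-1].copy(),"wrist",0,0,560,420,1.4,"w4.png",polys)
```

```text
t=5.90 pos [409.9  19.7  98.8] head -0.1303 tilt 0.0004 w 16.8 F [-0.   0.5 -2.4]
shift units [-0.0029  0.0045  0.0077]  per row [-0.0029  0.0045  0.0077]  dist mm 3  turn units 0.0013
```

View pics/w4.png

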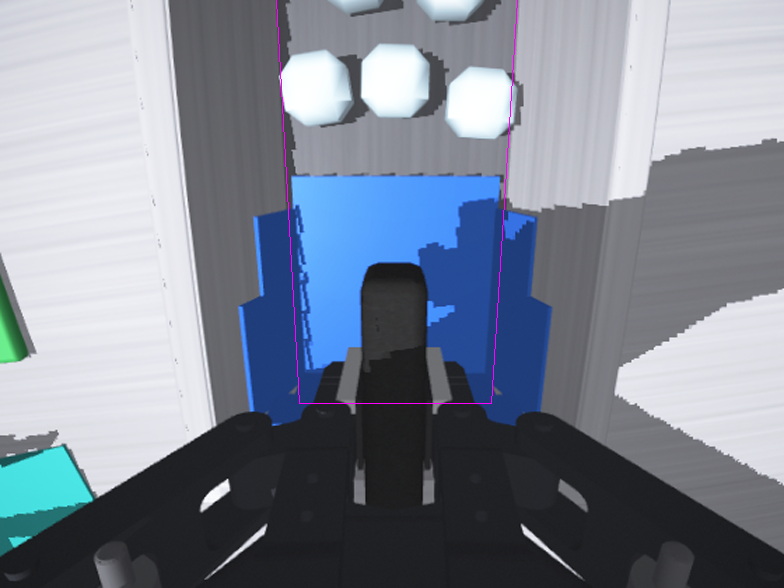

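>>> {"method": "drive_tool", "body": {
  "increments": [
    [-1,[-0.001,0.002,0.006],0],
    [-1,[0,0,0.004],0],
    [-1,[0,0,0],0]
  ]
}}

```text
clock: 6.32
position: [409.2, 18.7, 96.1]
ee_rot: [0.998, -0.066, 0.0, -0.0]
contact_force: [0.6, -0.9, -2.5]
gripper_width: 17.0
```

Run:
```python
from h import *
for i in range(4):
    togo(408.9,18.5,96.5,-.133,1); get_image("wrist")
```

```text
t=6.33 pos [409.2  18.7  96.1] head -0.1313 tilt 0.0004 w 17.0 F [ 0.6 -0.9 -2.5]
shift units [-0.0009  0.0007 -0.0014]  per row [-0.0009  0.0007 -0.0014]  dist mm 1  turn units 0.0009
t=6.38 pos [409.2  18.7  96.1] head -0.1313 tilt 0.0004 w 17.2 F [ 0.5 -1.  -2.2]
shift units [-0.001   0.0007 -0.0014]  per row [-0.001   0.0007 -0.0014]  dist mm 1  turn units 0.0008
t=6.42 pos [409.2  18.7  96.1] head -0.1313 tilt 0.0004 w 17.1 F [ 0.2 -0.9 -2.7]
shift units [-0.001   0.0007 -0.0015]  per row [-0.001   0.0007 -0.0015]  dist mm 1  turn units 0.0009
t=6.47 pos [409.2  18.7  96. ] head -0.1312 tilt 0.0003 w 17.2 F [-0.4  0.2 -2.8]
shift units [-0.001   0.0007 -0.0015]  per row [-0.001   0.0007 -0.0015]  dist mm 1  turn units 0.0009
```

>>> {"method": "drive_tool", "body": {
  "increments": [
    [-1,[0,0,0.003],0],
    [-1,[0,0,0],0]
  ]
}}

```text
clock: 6.78
position: [409.4, 18.5, 95.7]
ee_rot: [0.998, -0.065, 0.0, 0.0]
contact_force: [-0.9, -1.7, 6.0]
gripper_width: 17.3
```

Floor contact is at TCP z≈95.7 (8 N). Ease off slightly and advance.

>>> {"method": "drive_tool", "body": {
  "increments": [
    [-1,[0.01,0,-0.0015],0],
    [-1,[0.02,0,0],0],
    [-1,[0.03,0,0],0],
    [-1,[0.03,0,0],0],
    [-1,[0.03,0,0],0],
    [-1,[0.03,0,0],0],
    [-1,[0.03,0,0],0],
    [-1,[0.03,0,0],0],
    [-1,[0.02,0,0],0],
    [-1,[0.01,0,0],0],
    [-1,[0,0,0],0]
  ]
}}

```text
clock: 8.15
position: [477.9, 8.3, 95.9]
ee_rot: [0.998, -0.065, -0.003, 0.001]
contact_force: [-8.6, -0.8, 10.4]
gripper_width: 17.1
```

Run:
```python
from h import *
L=53; x=462.4+L*.9912; y=11.3-L*.1326
togo(x,y,96,-.133,1)
s,M,h=head(); d=np.array(s["position"][:2])-[462.4,11.3]; print("lip bin x",d@[.9912,-.1326]+62,"y",d@[.1326,.9912])
p=[462.4,11.3,-.133]
polys=[(W(p,rect(-116,116,-54,54,5)),(255,0,255))]
overlay(get_image("wrist")[:,:,::-1].copy(),"wrist",0,0,560,420,1.4,"w5.png",polys)
```

```text
t=8.15 pos [477.9   8.3  95.9] head -0.1309 tilt 0.0066 w 17.1 F [-8.6 -0.8 10.4]
shift units [ 0.1242 -0.0029 -0.0011]  per row [ 0.1242 -0.0029 -0.0011]  dist mm 37  turn units 0.0011
lip bin x 77.75320074557308 y -0.9368088163896855
```

View pics/w5.png

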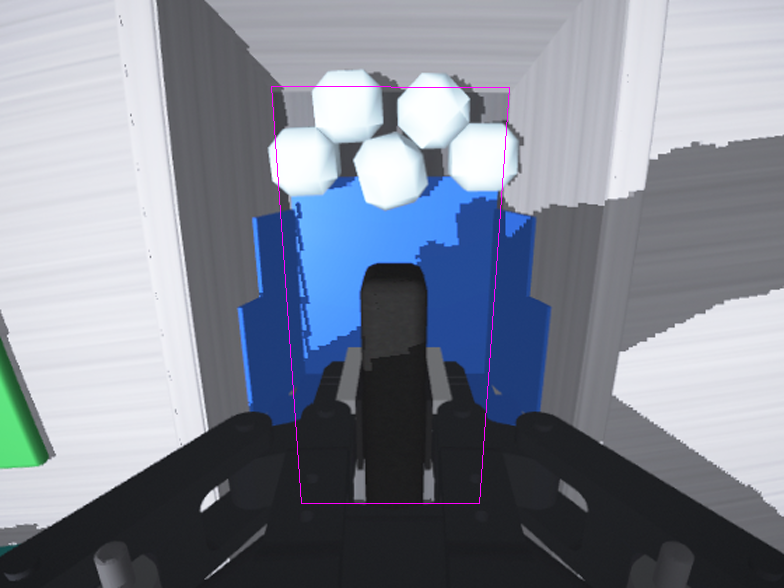

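The five cubes are bunched against the sloped end, with the middle one already on the lip (390,195). Continue slowly.

>>> {"method": "drive_tool", "body": {
  "increments": [
    [-1,[0.02,0,0],0],
    [-1,[0.02,0,0],0],
    [-1,[0.02,0,0],0],
    [-1,[0.02,0,0],0],
    [-1,[0,0,0],0]
  ]
}}

```text
clock: 8.82
position: [502.3, 5.4, 95.9]
ee_rot: [0.998, -0.065, -0.002, 0.001]
contact_force: [-6.8, -0.0, 8.8]
gripper_width: 17.2
```

```bash
cat > look.py <<'E'
from h import *
import sys
L=53; x=462.4+L*.9912; y=11.3-L*.1326
togo(x,y,96,-.133,1)
s,M,h=head(); d=np.array(s["position"][:2])-[462.4,11.3]; print("lip bin x %.1f y %.1f"%(d@[.9912,-.1326]+62,d@[.1326,.9912]))
p=[462.4,11.3,-.133]
polys=[(W(p,rect(-116,116,-54,54,5)),(255,0,255))]
overlay(get_image("wrist")[:,:,::-1].copy(),"wrist",0,0,560,420,1.4,sys.argv[1],polys)
E
python3 look.py w6.png
```

```text
t=8.82 pos [502.3   5.4  95.9] head -0.1309 tilt 0.0052 w 17.2 F [-6.8 -0.   8.8]
shift units [ 0.0422 -0.0018 -0.0006]  per row [ 0.0422 -0.0018 -0.0006]  dist mm 13  turn units 0.0011
lip bin x 102.3 y -0.6
```

View pics/w6.png

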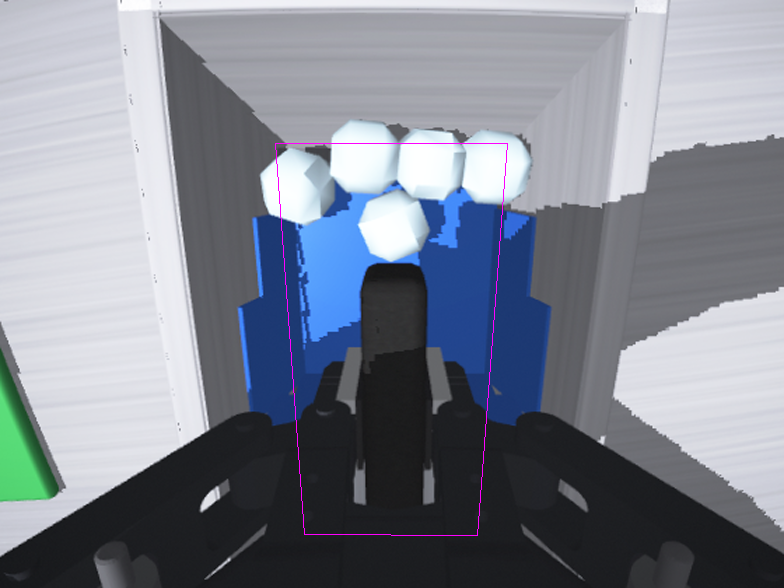

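>>> {"method": "drive_tool", "body": {
  "increments": [
    [-1,[0.015,0,0],0],
    [-1,[0.015,0,0],0],
    [-1,[0.01,0,0],0],
    [-1,[0,0,0],0]
  ]
}}

```text
clock: 9.38
position: [512.7, 3.7, 96.0]
ee_rot: [0.998, -0.065, -0.004, 0.001]
contact_force: [-10.9, 1.0, 12.6]
gripper_width: 17.3
```

```bash
python3 look.py w7.png
```

```text
t=9.38 pos [512.7   3.7  96. ] head -0.1311 tilt 0.0083 w 17.3 F [-10.9   1.   12.6]
shift units [ 0.0072 -0.0027 -0.    ]  per row [ 0.0072 -0.0027 -0.    ]  dist mm 2  turn units 0.0010
lip bin x 112.8 y -0.8
```

View pics/w7.png

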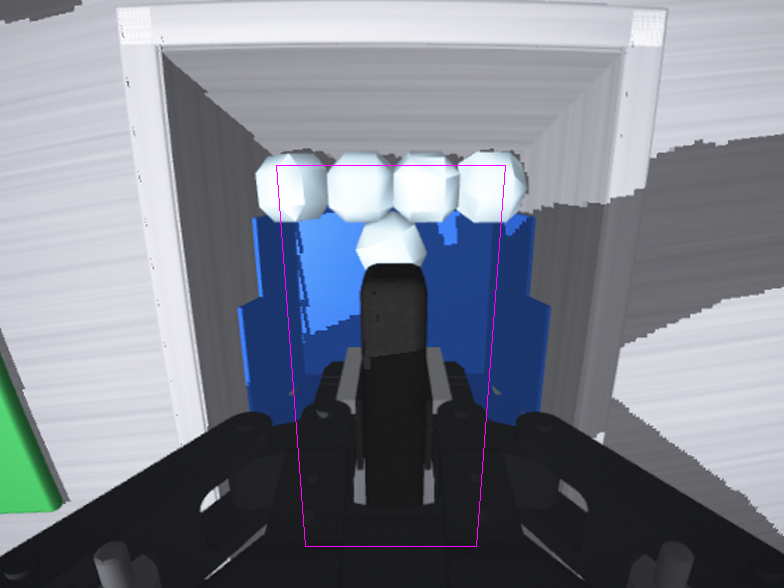

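Run:
```python
from h import *
c=calibration("wrist")
px=np.array([(292,187),(361,188),(427,188),(491,187),(391,250)])/1.4
for z in (19,21,28):
    P=on_z(c,px,z); d=P[:,:2]-[462.4,11.3]; print(z,[(round(a@[.9912,-.1326],1),round(a@[.1326,.9912],1)) for a in d])
```

```text
19 [(np.float64(106.6), np.float64(43.6)), (np.float64(106.1), np.float64(12.7)), (np.float64(106.1), np.float64(-16.8)), (np.float64(106.8), np.float64(-45.5)), (np.float64(77.7), np.float64(-0.7))]
21 [(np.float64(106.7), np.float64(43.2)), (np.float64(106.2), np.float64(12.6)), (np.float64(106.3), np.float64(-16.6)), (np.float64(106.9), np.float64(-45.1)), (np.float64(78.2), np.float64(-0.7))]
28 [(np.float64(107.3), np.float64(41.7)), (np.float64(106.9), np.float64(12.1)), (np.float64(106.9), np.float64(-16.1)), (np.float64(107.5), np.float64(-43.6)), (np.float64(79.8), np.float64(-0.8))]
```

Four cubes now sit in a row on the front of the pan, about 6 mm behind the lip, and one is further back. Push the last 2 mm, then lift slowly straight up.

>>> {"method": "drive_tool", "body": {
  "increments": [
    [-1,[0.007,0,0],0],
    [-1,[0,0,0],0],
    [-1,[0,0,-0.005],0],
    [-1,[0,0,-0.01],0],
    [-1,[0,0,-0.015],0],
    [-1,[0,0,-0.015],0],
    [-1,[0,0,0],0]
  ]
}}

```text
clock: 10.3
position: [519.1, 4.5, 109.5]
ee_rot: [0.998, -0.065, 0.001, -0.0]
contact_force: [0.8, 0.5, -3.3]
gripper_width: 17.4
```

```bash
python3 look.py w8.png
```

```text
t=10.30 pos [519.1   4.5 109.5] head -0.1311 tilt 0.0019 w 17.4 F [ 0.8  0.5 -3.3]
shift units [-0.0137  0.0026  0.0449]  per row [-0.0137  0.0026  0.0449]  dist mm 14  turn units 0.0010
lip bin x 119.1 y 0.8
```

View pics/w8.png

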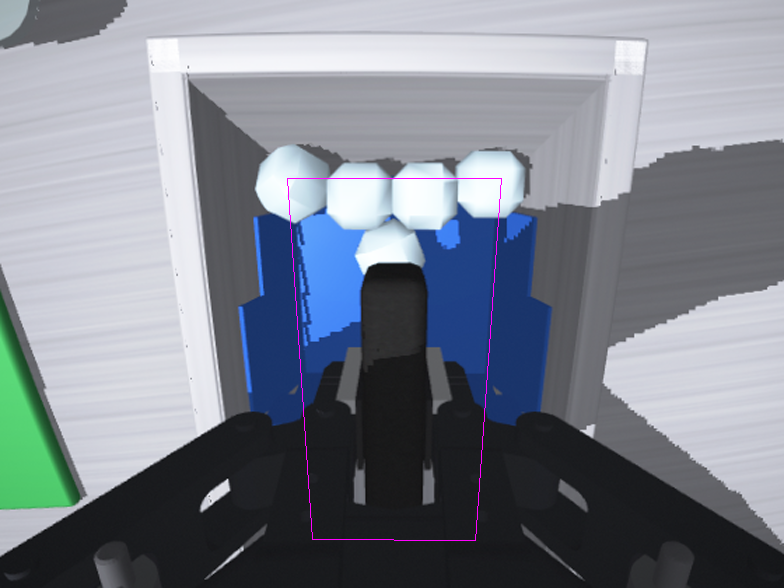

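All five ride at 14 mm. Continue straight up.

>>> {"method": "drive_tool", "body": {
  "increments": [
    [-1,[0,0,-0.015],0],
    [-1,[0,0,-0.025],0],
    [-1,[0,0,-0.03],0],
    [-1,[0,0,-0.03],0],
    [-1,[0,0,-0.03],0],
    [-1,[0,0,-0.03],0],
    [-1,[0,0,-0.03],0],
    [-1,[0,0,-0.025],0],
    [-1,[0,0,-0.015],0],
    [-1,[0,0,0],0]
  ]
}}

```text
clock: 11.6
position: [518.4, 4.3, 178.2]
ee_rot: [0.998, -0.066, 0.0, -0.0]
contact_force: [-0.1, -0.8, -3.3]
gripper_width: 17.2
```

```bash
python3 look.py w9.png; python3 -c "
from h import *
im=get_image('scene')[:,:,::-1].copy(); crop(im,200,130,350,280,4,'s9.png')"
```

```text
t=11.60 pos [518.4   4.3 178.2] head -0.1312 tilt 0.0006 w 17.2 F [-0.1 -0.8 -3.3]
shift units [-0.0117  0.0018  0.2741]  per row [-0.0117  0.0018  0.2741]  dist mm 82  turn units 0.0009
lip bin x 118.5 y 0.5
```

View pics/w9.png

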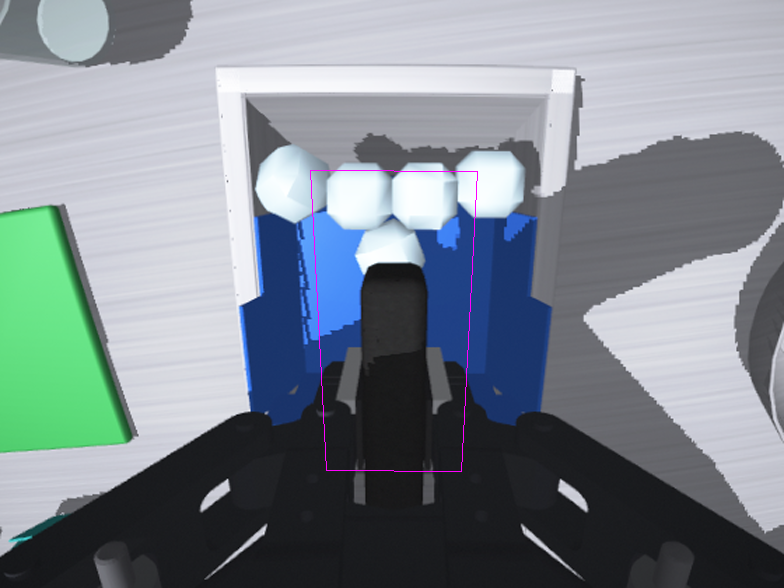

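View pics/s9.png

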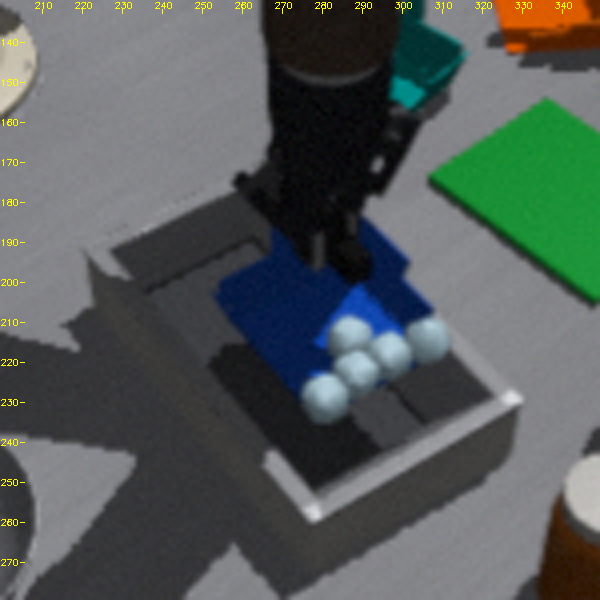

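All five are on the pan (wrist view: row at y≈187–195, fifth at (390,245)), but the outer two sit near the lip corners. While still over the bin I'll move back gently, then dart forward so they slide deeper into the pan.

>>> {"method": "drive_tool", "body": {
  "increments": [
    [-1,[-0.01,0,0],0],
    [-1,[-0.02,0,0],0],
    [-1,[-0.03,0,0],0],
    [-1,[-0.04,0,0],0],
    [-1,[-0.04,0,0],0],
    [-1,[-0.04,0,0],0],
    [-1,[-0.03,0,0],0],
    [-1,[-0.02,0,0],0],
    [-1,[0,0,0],0],
    [-1,[0.1,0,0],0],
    [-1,[0.09,0,0],0],
    [-1,[0.05,0,0],0],
    [-1,[0.02,0,0],0],
    [-1,[0,0,0],0]
  ]
}}

```text
clock: 13.45
position: [526.9, 3.0, 177.7]
ee_rot: [0.998, -0.066, -0.0, 0.0]
contact_force: [1.0, -0.1, -3.5]
gripper_width: 17.2
```

```bash
python3 look.py w10.png
```

```text
t=13.45 pos [526.9   3.  177.7] head -0.1315 tilt 0.0009 w 17.2 F [ 1.  -0.1 -3.5]
shift units [-0.04    0.0011  0.2723]  per row [-0.04    0.0011  0.2723]  dist mm 83  turn units 0.0007
lip bin x 127.1 y 0.4
```

View pics/w10.png

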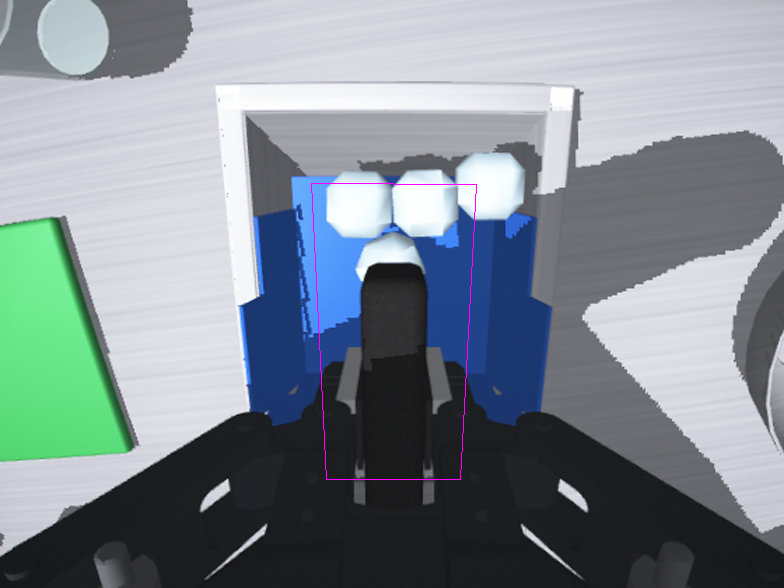

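The left outer cube dropped off; four remain. I'll check it fell inside the bin.

```bash
python3 -c "
from h import *
im=get_image('scene')[:,:,::-1].copy(); crop(im,200,130,350,280,5,'s10.png')
im=get_image('top')[:,:,::-1].copy(); crop(im,220,160,330,285,4,'t10.png')"
```

```text
(no output)
```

View pics/s10.png

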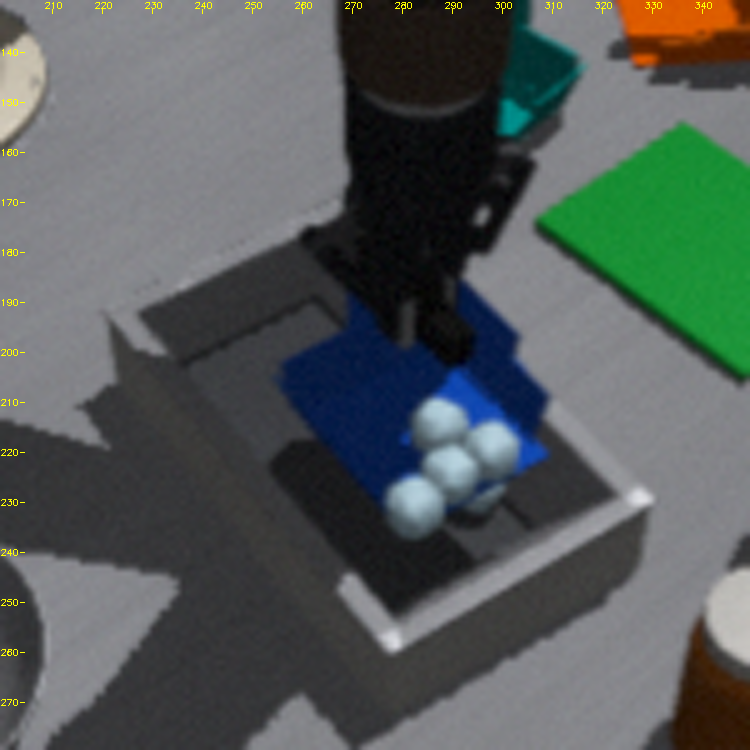

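View pics/t10.png

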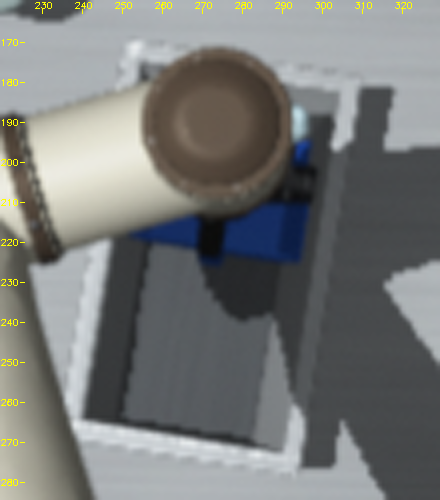

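The fallen cube lies in the bin under the pan at (297,229). Now a gentle shift left, then a dart right to bring the right-hand cube inward.

>>> {"method": "drive_tool", "body": {
  "increments": [
    [-1,[0,-0.01,0],0],
    [-1,[0,-0.02,0],0],
    [-1,[0,-0.03,0],0],
    [-1,[0,-0.04,0],0],
    [-1,[0,-0.04,0],0],
    [-1,[0,-0.03,0],0],
    [-1,[0,-0.02,0],0],
    [-1,[0,-0.01,0],0],
    [-1,[0,0,0],0],
    [-1,[0,0.14,0],0],
    [-1,[0,0.09,0],0],
    [-1,[0,0.05,0],0],
    [-1,[0,0.02,0],0],
    [-1,[0,0,0],0]
  ]
}}

```text
clock: 15.35
position: [523.5, -26.6, 178.0]
ee_rot: [0.998, -0.066, 0.0, -0.0]
contact_force: [1.0, 0.0, -2.8]
gripper_width: 17.0
```

```bash
python3 look.py w11.png
```

```text
t=15.35 pos [523.5 -26.6 178. ] head -0.1315 tilt 0.0004 w 17.0 F [ 1.   0.  -2.8]
shift units [-0.0419 -0.0982  0.2734]  per row [-0.0419 -0.0982  0.2734]  dist mm 88  turn units 0.0007
lip bin x 127.6 y -29.5
```

View pics/w11.png

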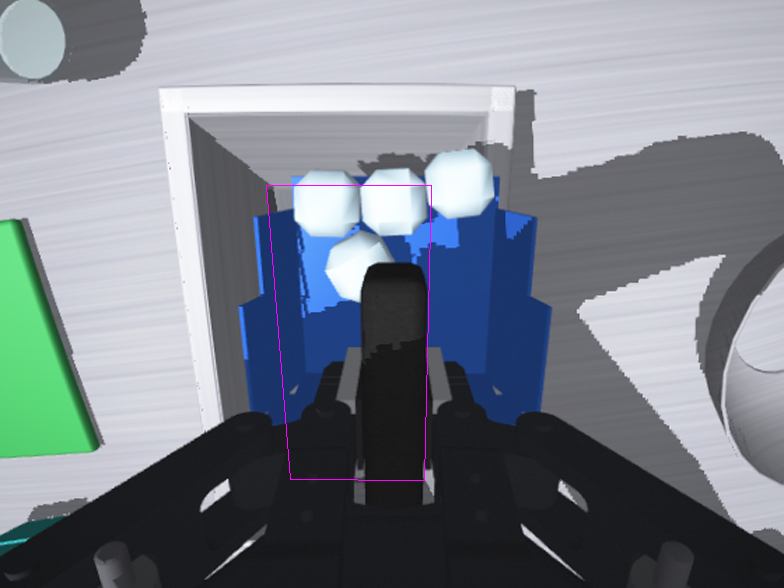

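All four slid about 15 mm left, as wanted. Now a gentle move back, then a stronger dart forward.

>>> {"method": "drive_tool", "body": {
  "increments": [
    [-1,[-0.01,-0.01,0],0],
    [-1,[-0.02,-0.02,0],0],
    [-1,[-0.03,-0.025,0],0],
    [-1,[-0.04,-0.025,0],0],
    [-1,[-0.04,-0.015,0],0],
    [-1,[-0.04,-0.005,0],0],
    [-1,[-0.04,0,0],0],
    [-1,[-0.03,0,0],0],
    [-1,[-0.02,0,0],0],
    [-1,[-0.01,0,0],0],
    [-1,[0,0,0],0],
    [-1,[0.16,0,0],0],
    [-1,[0.1,0,0],0],
    [-1,[0.06,0,0],0],
    [-1,[0.025,0,0],0],
    [-1,[0,0,0],0]
  ]
}}

```text
clock: 17.4
position: [546.5, 0.4, 177.5]
ee_rot: [0.998, -0.066, -0.0, 0.0]
contact_force: [-0.9, 0.1, -2.8]
gripper_width: 17.2
```

```bash
python3 look.py w12.png
```

```text
t=17.40 pos [5.465e+02 4.000e-01 1.775e+02] head -0.1316 tilt 0.0010 w 17.2 F [-0.9  0.1 -2.8]
shift units [-0.1057  0.001   0.2718]  per row [-0.1057  0.001   0.2718]  dist mm 87  turn units 0.0007
lip bin x 146.8 y 0.4
```

View pics/w12.png

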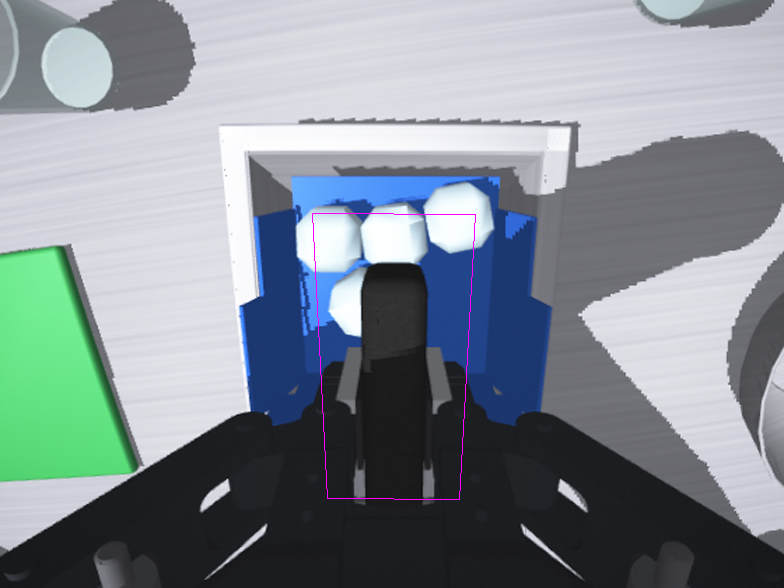

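All four now sit 20 mm or more behind the lip, inside the side walls. Next, turn the nose towards the bowl (heading −π/2) in place over the bin.

>>> {"method": "drive_tool", "body": {
  "increments": [
    [-1,[0,0,0],0.02],
    [-1,[0,0,0],0.04],
    [-1,[0,0,0],0.06],
    [-1,[0,0,0],0.07],
    [-1,[0,0,0],0.07],
    [-1,[0,0,0],0.07],
    [-1,[0,0,0],0.07],
    [-1,[0,0,0],0.07],
    [-1,[0,0,0],0.07],
    [-1,[0,0,0],0.06],
    [-1,[0,0,0],0.05],
    [-1,[0,0,0],0.04],
    [-1,[0,0,0],0.02],
    [-1,[0,0,0],0.01],
    [-1,[0,0,0],0]
  ]
}}

```text
clock: 19.32
position: [546.2, 0.6, 178.2]
ee_rot: [0.707, -0.707, 0.0, -0.0]
contact_force: [0.2, -0.2, -3.4]
gripper_width: 17.2
```

```bash
python3 look.py w13.png; python3 -c "
from h import *
togo(442.5,-169,177,-1.571,1); print(head()[0]['joints'])"
```

```text
t=19.32 pos [546.2   0.6 178.2] head -1.5707 tilt 0.0001 w 17.2 F [ 0.2 -0.2 -3.4]
shift units [-0.0122  0.1042  0.2738]  per row [-0.0122  0.1042  0.2738]  dist mm 88  turn units -0.7188
lip bin x 146.5 y 0.5
t=19.38 pos [546.3   0.6 178.1] head -1.5706 tilt 0.0001 w 17.2 F [ 0.2  0.9 -3.9]
shift units [0.5653 0.346  0.0036]  per row [0.5653 0.346  0.0036]  dist mm 199  turn units 0.0002
[ 2.97976317e-01  3.08374810e-01 -2.79805857e-01 -5.70768190e-05
 -9.82550134e-01 -2.97734810e-01]
```

View pics/w13.png

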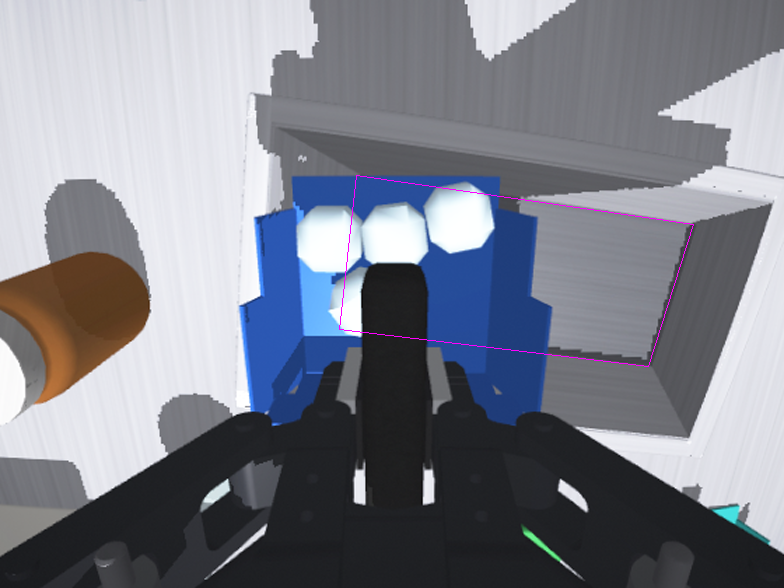

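Cubes unmoved by the turn. Carry them gently to the start of the pouring run.

>>> {"method": "drive_tool", "body": {
  "increments": [
    [-1,[0.016,0.01,0],0],
    [-1,[0.032,0.02,0],0],
    [-1,[0.048,0.03,0],0],
    [-1,[0.065,0.04,0],0],
    [-1,[0.08,0.049,0],0],
    [-1,[0.08,0.049,0],0],
    [-1,[0.08,0.049,0],0],
    [-1,[0.065,0.04,0],0],
    [-1,[0.048,0.03,0],0],
    [-1,[0.032,0.02,0],0],
    [-1,[0.016,0.01,0],0],
    [-1,[0,0,0],0]
  ]
}}

```text
clock: 20.88
position: [442.5, -168.1, 178.0]
ee_rot: [-0.707, 0.707, -0.0, 0.0]
contact_force: [0.6, -0.4, -3.4]
gripper_width: 17.1
```

```bash
python3 -c "
from h import *
togo(442.5,-279,174,-1.571,1)
b=[442.3,-311.4,0]; a=np.linspace(0,2*np.pi,60)
polys=[(np.c_[442.3+100*np.cos(a),-311.4+100*np.sin(a),75+0*a],(0,0,255))]
overlay(get_image('wrist')[:,:,::-1].copy(),'wrist',0,0,560,420,1.4,'w14.png',polys)"
```

```text
t=20.88 pos [ 442.5 -168.1  178. ] head -1.5714 tilt 0.0002 w 17.1 F [ 0.6 -0.4 -3.4]
shift units [ 3.697e-01 -3.000e-04  1.320e-02]  per row [ 3.697e-01 -3.000e-04  1.320e-02]  dist mm 111  turn units -0.0002
```

View pics/w14.png

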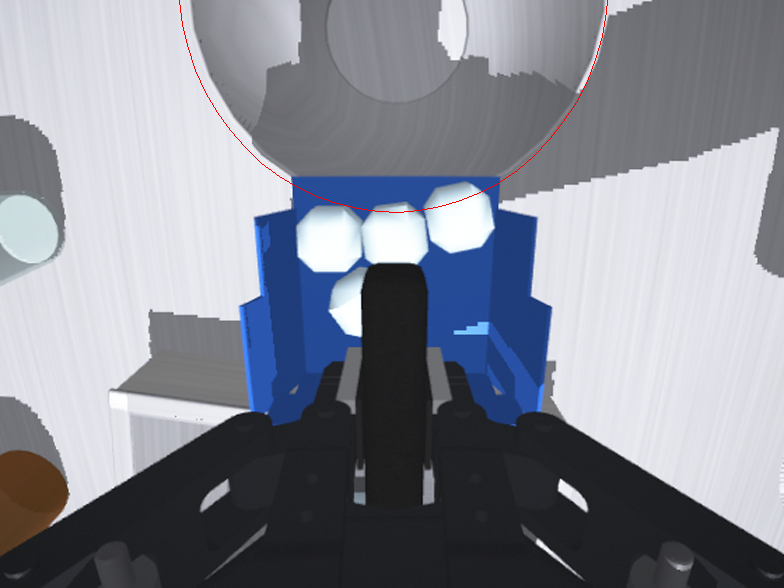

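Bowl rim model agrees within about 2 mm. I'll fit the observed slides (4, 15 and 16 mm) to a lag and friction model to predict the pouring stroke.

```bash
cat > sim.py <<'E'
import numpy as np
def sim(rows,mu,tau,order=2,x0=0,dt=0.001,extra=8):
    tgt=0;cmd=[]
    for r in list(rows)+[0]*extra:
        cmd+=list(tgt+r*(np.arange(125)+1)/125.); tgt+=r
    p=np.zeros(order); s_prev=0; cx=cv=0; out=[]
    for c in cmd:
        u=c
        for k in range(order): p[k]+= (u-p[k])*dt/tau*1.0; u=p[k]
        s=u; sv=(s-s_prev)/dt; s_prev=s
        a=mu*9810*dt; dv=sv-cv; cv+=np.clip(dv,-a,a); cx+=cv*dt
        out.append((s,cx-s,cx,cv))
    return np.array(out)
if __name__=="__main__":
    tests=[([30,27,15,6],4),([42,27,15,6],15),([48,30,18,7.5],16)]
    best=[]
    for order in(1,2):
        for mu in np.arange(.12,.3,.01):
            for tau in np.arange(.01,.12,.005):
                e=[-sim(r,mu,tau,order,extra=4)[-1,1]-v for r,v in tests]
                best.append((np.sum(np.square(e)),order,mu,tau,np.round(e,1)))
    best.sort(key=lambda b:b[0])
    for b in best[:8]: print(b)
    for b in best[:8:2]:
        _,o,mu,tau,_=b
        r=sim([12,24,36,36,-60,-60,-60,-45,-24,-9],mu,tau,o)
        print("mu %.2f tau %.3f o%d"%(mu,tau,o))
        for rel in (10,22,40,65):
            # first time cube advanced rel relative to minimum (cannot go further back assumed free)
            i=np.argmax(r[:,1]>rel) if (r[:,1]>rel).any() else -1
            print("  rel",rel,"at t",i/1000,"scoop",r[i,0].round(0),"cube",r[i,2].round(0),"cv",r[i,3].round(0))
        print("  min rel",r[:,1].min().round(1),"max fwd",r[:,0].max().round(1))
E
python3 sim.py
```

```text
(np.float64(7.965122641110554), 1, np.float64(0.22000000000000008), np.float64(0.039999999999999994), array([ 0.5, -2.3,  1.6]))
(np.float64(8.024104199177275), 1, np.float64(0.18000000000000005), np.float64(0.05499999999999999), array([ 0.5, -2.2,  1.7]))
(np.float64(8.043700066911143), 1, np.float64(0.19000000000000006), np.float64(0.049999999999999996), array([ 0.6, -2. ,  1.9]))
(np.float64(8.119186321654928), 1, np.float64(0.17000000000000004), np.float64(0.05999999999999999), array([ 0.4, -2.2,  1.7]))
(np.float64(8.290451598646634), 1, np.float64(0.16000000000000003), np.float64(0.06499999999999999), array([ 0.5, -2.1,  1.9]))
(np.float64(8.388911020305066), 2, np.float64(0.2600000000000001), np.float64(0.015), array([ 0.7, -2.4,  1.5]))
(np.float64(8.449052667571703), 1, np.float64(0.2400000000000001), np.float64(0.034999999999999996), array([ 0.4, -2.6,  1.2]))
(np.float64(8.486649868063438), 1, np.float64(0.20000000000000007), np.float64(0.045), array([ 0.8, -1.8,  2.2]))
mu 0.22 tau 0.040 o1
  rel 10 at t 0.54 scoop 96.0 cube 107.0 cv 199.0
  rel 22 at t 0.566 scoop 89.0 c
[... 201 characters left out ...]
ube 105.0 cv 203.0
  rel 22 at t 0.573 scoop 88.0 cube 110.0 cv 149.0
  rel 40 at t 0.611 scoop 74.0 cube 114.0 cv 79.0
  rel 65 at t 0.665 scoop 51.0 cube 116.0 cv -22.0
  min rel -0.0 max fwd 96.9
mu 0.16 tau 0.065 o1
  rel 10 at t 0.55 scoop 92.0 cube 102.0 cv 206.0
  rel 22 at t 0.581 scoop 86.0 cube 108.0 cv 157.0
  rel 40 at t 0.621 scoop 73.0 cube 113.0 cv 94.0
  rel 65 at t 0.677 scoop 50.0 cube 116.0 cv 6.0
  min rel -0.0 max fwd 93.5
mu 0.24 tau 0.035 o1
  rel 10 at t 0.538 scoop 97.0 cube 108.0 cv 196.0
  rel 22 at t 0.563 scoop 90.0 cube 112.0 cv 137.0
  rel 40 at t 0.599 scoop 75.0 cube 115.0 cv 52.0
  rel 65 at t 0.655 scoop 49.0 cube 114.0 cv -79.0
  min rel -0.0 max fwd 100.2
```

The model fits with robust results: cubes stay almost still over the bowl's middle (front ones at y≈−323, rear at about −280) while the pan is pulled from under them. Do the stroke.

>>> {"method": "drive_tool", "body": {
  "increments": [
    [-1,[0.04,0,0],0],
    [-1,[0.08,0,0],0],
    [-1,[0.12,0,0],0],
    [-1,[0.12,0,0],0],
    [-1,[-0.2,0,0],0],
    [-1,[-0.2,0,0],0],
    [-1,[-0.2,0,0],0],
    [-1,[-0.15,0,0],0],
    [-1,[-0.08,0,0],0],
    [-1,[-0.03,0,0],0],
    [-1,[0,0,0],0]
  ]
}}

```text
clock: 22.3
position: [442.8, -17.9, 178.1]
ee_rot: [0.707, -0.707, 0.0, -0.0]
contact_force: [0.2, -0.1, -3.1]
gripper_width: 17.1
```

```bash
python3 -c "
from h import *
togo(442.5,-279,174,-1.571,1)
cv2.imwrite('pics/w15.png',get_image('wrist')[:,:,::-1])
im=get_image('top')[:,:,::-1].copy(); crop(im,220,160,430,290,3.7,'t15.png')
im=get_image('scene')[:,:,::-1].copy(); crop(im,120,130,350,320,3,'s15.png')"
```

```text
t=22.30 pos [442.8 -17.9 178.1] head -1.5702 tilt 0.0003 w 17.1 F [ 0.2 -0.1 -3.1]
shift units [0.8702 0.0016 0.0137]  per row [0.8702 0.0016 0.0137]  dist mm 261  turn units 0.0004
```

View pics/w15.png

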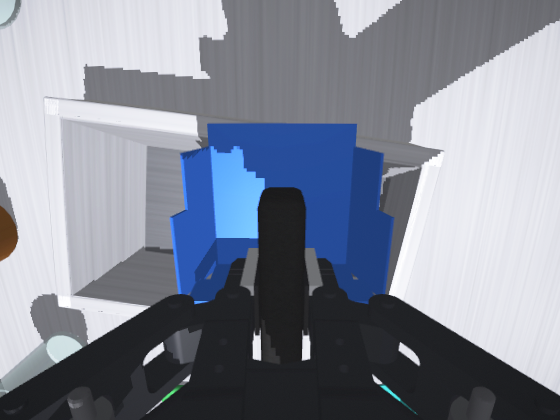

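View pics/t15.png

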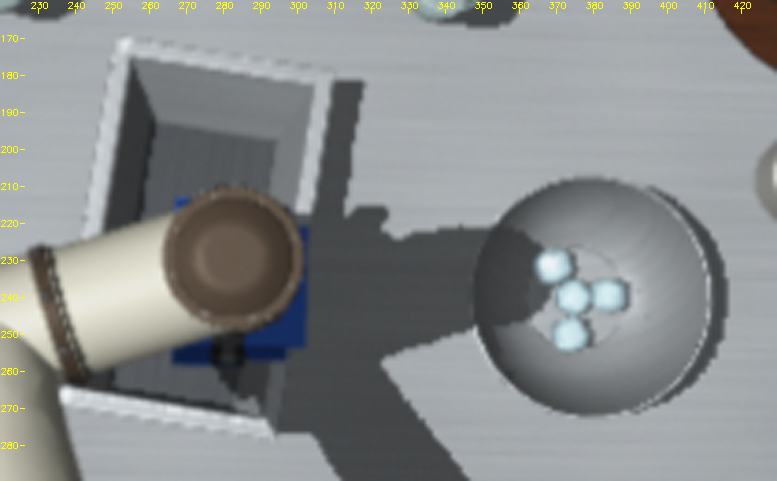

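View pics/s15.png

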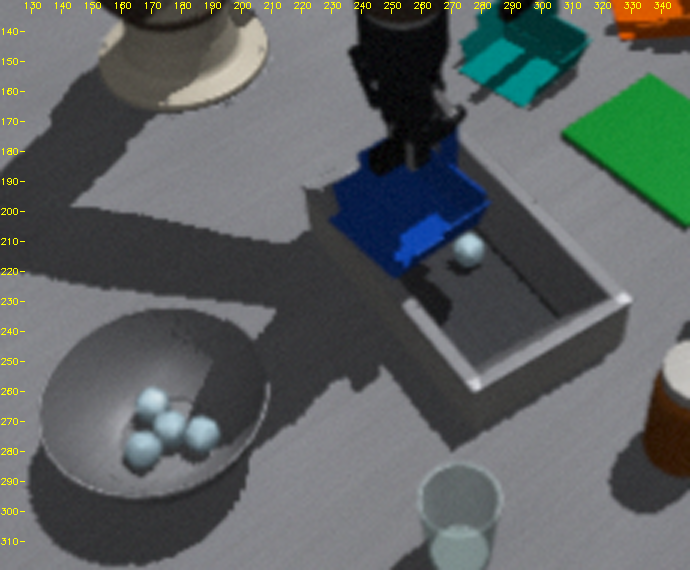

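Four cubes are in the bowl ((367–384, 231–250) in the top crop), the fifth is in the bin (scene (276,213)), and the bowl hasn't moved. Now return the scoop: lift and turn first.

>>> {"method": "drive_tool", "body": {
  "increments": [
    [-1,[0,0,-0.03],-0.04],
    [-1,[0,0,-0.05],-0.08],
    [-1,[0,0,-0.03],-0.08],
    [-1,[0,0,0],-0.08],
    [-1,[0,0,0],-0.08],
    [-1,[0,0,0],-0.08],
    [-1,[0,0,0],-0.08],
    [-1,[0,0,0],-0.06],
    [-1,[0,0,0],-0.0266],
    [-1,[0,0,0],0]
  ]
}}

```text
clock: 23.7
position: [442.4, -18.8, 210.9]
ee_rot: [0.984, -0.179, -0.0, 0.0]
contact_force: [0.5, 0.6, -3.0]
gripper_width: 17.0
```

```bash
python3 -c "
from h import *
togo(502,299.5,212,-.357,10)"
```

```text
t=23.70 pos [442.4 -18.8 210.9] head -0.3601 tilt 0.0002 w 17.0 F [ 0.5  0.6 -3. ]
shift units [-0.188  -1.0629 -0.0039]  per row [-0.0188 -0.1063 -0.0004]  dist mm 324  turn units -0.0015
```

>>> {"method": "drive_tool", "body": {
  "increments": [
    [-1,[-0.01,-0.05,0],0],
    [-1,[-0.019,-0.11,0],0],
    [-1,[-0.025,-0.14,0],0],
    [-1,[-0.025,-0.14,0],0],
    [-1,[-0.025,-0.14,0],0],
    [-1,[-0.025,-0.14,0],0],
    [-1,[-0.025,-0.14,0],0],
    [-1,[-0.019,-0.11,0],0],
    [-1,[-0.01,-0.06,0],0],
    [-1,[-0.005,-0.033,0],0],
    [-1,[0,0,0],0]
  ]
}}

```text
clock: 25.08
position: [501.3, 300.3, 210.7]
ee_rot: [0.984, -0.178, -0.0, 0.0]
contact_force: [0.4, -0.6, -2.6]
gripper_width: 16.9
```

```bash
python3 -c "
from h import *
togo(502,299.5,104,-.357,10)
cv2.imwrite('pics/w16.png',get_image('wrist')[:,:,::-1])"
```

```text
t=25.07 pos [501.3 300.3 210.7] head -0.3581 tilt 0.0007 w 16.9 F [ 0.4 -0.6 -2.6]
shift units [0.0033 0.0016 0.3558]  per row [0.0003 0.0002 0.0356]  dist mm 107  turn units -0.0006
```

View pics/w16.png

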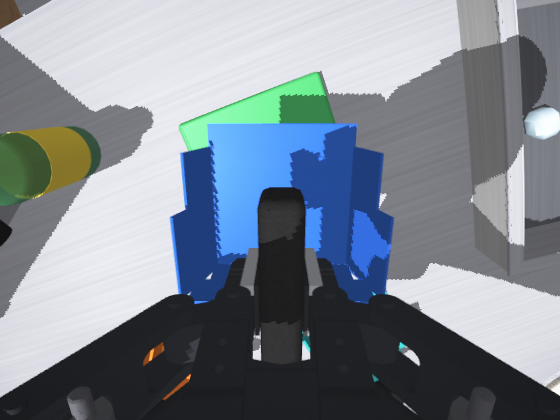

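Over the board, with the same view as at the start. Lower.

>>> {"method": "drive_tool", "body": {
  "increments": [
    [-1,[0.003,0.001,0.05],0],
    [-1,[0,0,0.09],0],
    [-1,[0,0,0.09],0],
    [-1,[0,0,0.07],0],
    [-1,[0,0,0.035],0],
    [-1,[0,0,0.016],0],
    [-1,[0,0,0.01],0],
    [-1,[0,0,0],0]
  ]
}}

```text
clock: 26.12
position: [502.3, 300.0, 103.1]
ee_rot: [0.984, -0.178, 0.0, -0.0]
contact_force: [0.5, -0.1, -2.1]
gripper_width: 16.7
```

>>> {"method": "drive_tool", "body": {
  "increments": [
    [-1,[0,0,0.005],0],
    [-1,[0,0,0.003],0],
    [-1,[0,0,0],0]
  ]
}}

```text
clock: 26.5
position: [502.6, 300.1, 101.1]
ee_rot: [0.984, -0.178, 0.001, -0.0]
contact_force: [-0.1, -1.1, 1.6]
gripper_width: 17.0
```

Light contact with the board. Let go and rise.

>>> {"method": "drive_tool", "body": {
  "increments": [
    [-0.3,[0,0,0],0],
    [0.2,[0,0,0],0],
    [1,[0,0,0],0],
    [1,[0,0,0],0],
    [1,[0,0,0],0],
    [1,[0,0,0],0]
  ]
}}

```text
clock: 27.25
position: [502.1, 299.8, 100.2]
ee_rot: [0.984, -0.178, -0.0, 0.0]
contact_force: [-0.2, 1.0, -0.6]
gripper_width: 85.5
```

```bash
python3 -c "
from h import *
togo(502,299.5,240,-.357,5)
cv2.imwrite('pics/w17.png',get_image('wrist')[:,:,::-1])"
```

```text
t=27.25 pos [502.1 299.8 100.2] head -0.3580 tilt 0.0001 w 85.5 F [-0.2  1.  -0.6]
shift units [-0.      0.0012 -0.4659]  per row [-0.      0.0002 -0.0932]  dist mm 140  turn units -0.0005
```

View pics/w17.png

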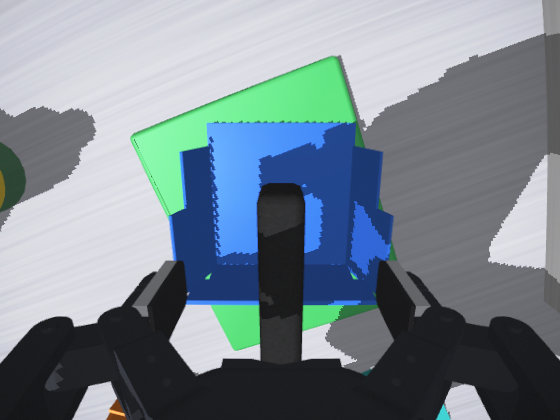

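Fingers are clear of the bar on both sides. Rise, then move aside (towards the robot) for a final look.

>>> {"method": "drive_tool", "body": {
  "increments": [
    [1,[0,0,-0.05],0],
    [1,[0,0,-0.12],0],
    [1,[0,0,-0.14],0],
    [1,[0,0,-0.14],0],
    [1,[0,0,-0.14],0],
    [1,[0,0,-0.1],0],
    [1,[-0.1,0,0],0],
    [1,[-0.12,0,0],0],
    [1,[-0.1,0,0],0],
    [1,[0,0,0],0],
    [1,[0,0,0],0]
  ]
}}

```text
clock: 28.68
position: [412.5, 333.5, 308.1]
ee_rot: [0.984, -0.178, 0.0, -0.001]
contact_force: [-0.0, -0.3, -0.4]
gripper_width: 85.7
```

Run:
```python
from h import *
T=get_image('top')[:,:,::-1].copy(); cv2.imwrite('pics/t18.png',cv2.resize(T,(784,588)))
S=get_image('scene')[:,:,::-1].copy()
crop(S,270,100,410,215,5,'s18.png'); crop(T,345,205,415,275,8,'t18b.png'); crop(S,120,150,350,320,3,'s18b.png')
togo(502,299.5,240,-.357,5)
# bystander/bowl shift: diff to the first pictures
for n,im in(("top",T),("scene",S)):
    a=cv2.imread(f"pics/{n}0.png"); d=cv2.absdiff(a,im).max(2)
    boxes={"top":{"tumb":(200,135,235,170),"jar":(252,115,285,152),"tumb2":(325,138,360,172),"soda":(98,165,132,195),"cup":(422,182,460,225),"bowl":(343,203,417,276)},
           "scene":{"cup":(105,320,150,375)}}[n]
    for k,(x0,y0,x1,y1) in boxes.items():
        sh,resp=cv2.phaseCorrelate(np.float32(cv2.cvtColor(a[y0:y1,x0:x1],6)),np.float32(cv2.cvtColor(np.ascontiguousarray(im[y0:y1,x0:x1]),6))); print(n,k,np.round(sh,2),round(resp,2),"diff>40:",(d[y0:y1,x0:x1]>40).sum())
```

```text
t=28.77 pos [412.8 333.3 307.5] head -0.3588 tilt 0.0003 w 85.5 F [-0.2  0.5 -0.8]
shift units [0.3178 0.0011 0.225 ]  per row [0.0636 0.0002 0.045 ]  dist mm 117  turn units -0.0009
top tumb [ 0.01 -0.03] 1.01 diff>40: 0
top jar [0.01 0.01] 1.0 diff>40: 0
top tumb2 [-0.02  0.02] 1.0 diff>40: 0
top soda [-0.   -0.05] 1.0 diff>40: 0
top cup [0.02 0.47] 1.0 diff>40: 0
top bowl [0.48 0.54] 0.86 diff>40: 209
scene cup [0.51 0.03] 0.99 diff>40: 0
```

View pics/t18.png

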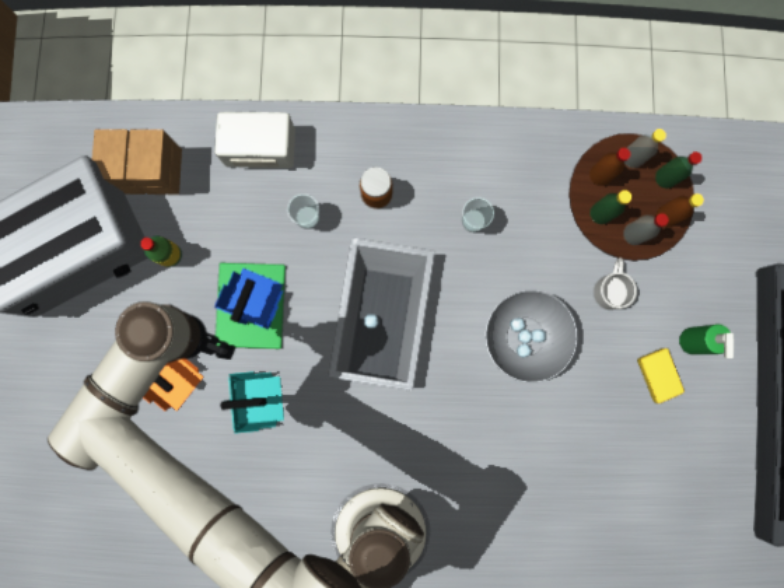

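View pics/s18.png

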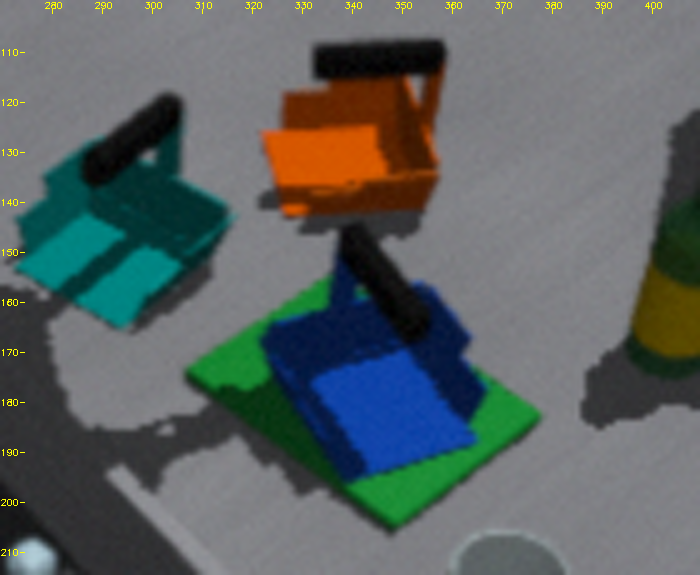

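View pics/t18b.png

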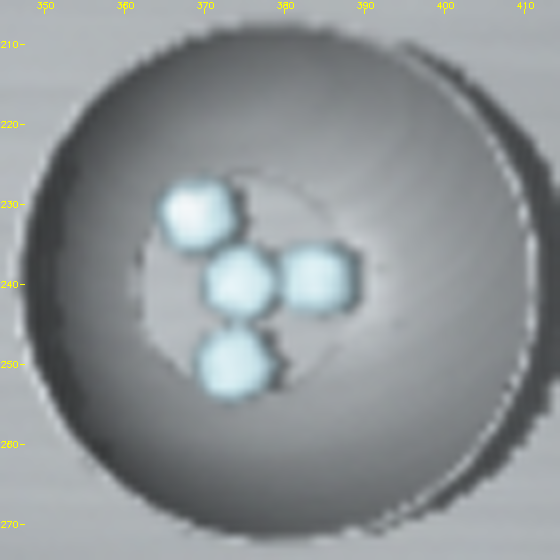

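View pics/s18b.png

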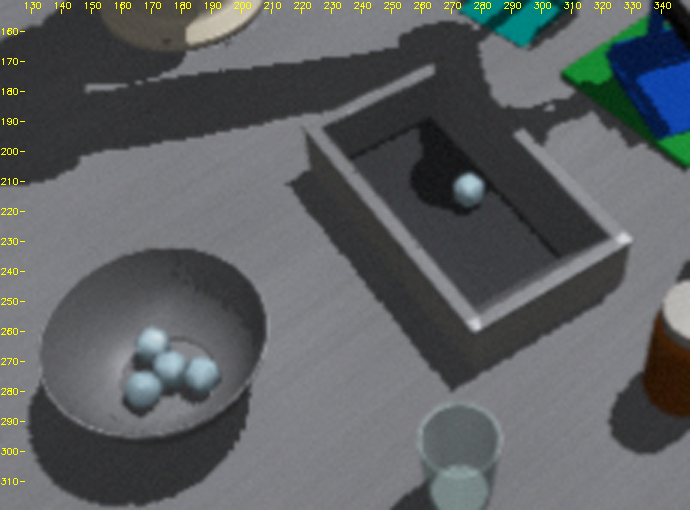

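Everything is where it should be: the scoop stands on the board, four cubes lie in the bowl, one is in the bin, and the bystanders are unchanged. Handing in.

```bash
python3 -c "
from bench import *
print(job_done())"
```

```text
the job is handed in; nothing more can be done
None
```

I gripped the blue scoop by its bar, ran it under all five cubes in the bin and lifted. One cube dropped back inside the bin. I slid the other four deeper into the pan, carried them over the bowl and pulled the scoop back quickly so they fell in. I then put the scoop back on its green board at its old place and let go. The job was handed in at about 29 s of the 64 s allowed; no verdict is reported.

**Last checks:**
- **Cubes:** the top and scene pictures show four cubes on the bowl's floor and the fifth in the bin, with none on the counter.
- **Scoop:** it stands upright on the board about 7 mm from the board's centre. The fingers are open, clear and about 200 mm above it, and the wrist force is near zero.
- **Bystanders:** no differences from the first pictures.
- **Bowl:** its outline is unchanged. The image comparison gave about 0.5 px (1.5 mm) of shift for the bowl, and the same for the untouched cup. I take that as an artefact of the method rather than real movement.

No check failed, but two steps went differently than planned. The bin's rim looked about 10 mm narrower in the top picture than the description says, though its inner edges and floor matched. The first dart meant to seat the cubes moved them only about 4 mm, so I repeated it harder.

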